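Take the gas cell out of the dry cabinet

ROBOT

A 6-joint arm with a two-finger parallel gripper is mounted at the origin on the work surface. World frame = base frame: x ahead of the robot, y to its left, z up, the work surface at z = 0. Lengths are in m, angles in degrees, forces in N, time in s.
With the tool pointing down it reaches from about 0.375 to 0.75 m from the base axis. Payload 9 kg.
Tool frame: the origin (TCP) lies on the centre line of the jaws, within the pads' length; the fingertips stand manip.nose_length ahead of it and the grasp point (between the pads) lies 3 mm ahead of it (manip.nose_length is the distance from the TCP to the fingertips, in m); z points along the fingers, y is the direction in which the jaws open and shut (so a half turn about z gives the same grasp; the last joint's range is limited). The gripper opens to 85 mm and grips with 20 to 120 N. Pads are 22 mm wide; open, the fingers measure 114 mm over their backs; the gripper's body (76 mm by 85 mm) begins 54 mm behind the grasp point. The pads swing forward as they close: fully open they stand 13 mm farther back than shut.
Start: joints at [53.589, 5.964, 5.575, 89.605, 0, 77.527], TCP at [0.243, 0.548, 0.253] pointing down, gripper open.
Joint ranges: [-171.21, 171.21], [-48.23, 106.86], [-62.78, 66.21], [-105.2, 120.99], [-86.42, 89.51], [-180, 180]. Speed limits (degrees/s): [127.2, 127.2, 147.25, 180, 180, 180].

INTERFACE

Orientations are given as [roll, pitch, yaw] about the fixed x, y, z axes, in that order (R = Rz(yaw) Ry(pitch) Rx(roll)).
In Python, from rig import telemetry, capture, finish_job, manip gives the robot as it stands.
- The arm moves only by the tool drive_tool, never from a script. Its argument "rows" is a list of rows, each an object with "gripper": the gripper command: -1 is fully open, 1 is shut, values between are in proportion; "dp": the shift along the world's x, y, z in m, a list of three; "rot": the turn, a rotation vector about the world's x, y, z in rad, a list of three. In form: [{"gripper": gripper, "dp": [tx, ty, tz], "rot": [ax, ay, az]}, ...]. A call has 1 to 20 rows; each row is the pose to reach, as a shift and turn from the pose commanded when the call began; what a row does not reach only later rows make up. A row lasts 1/12 s, in which the tool goes at most 41.7 mm and 7.16 degrees, less where a joint would pass 70% of its speed; a pose out of reach is approached as far as the arm can. A call with a gripper value outside its range is refused whole. The fingers move at their own pace and stop on an object; the grip force is fixed at half the most. Time passes only in rows, so rows that repeat a pose let the fingers close. It gives the time, the measured TCP pose, the force and the opening at its end, in the units of the state.
- telemetry.sense(): the state, without advancing time (a new reading comes with each control period).
- capture(name): name is "scene" or "top" or "wrist"; returns a dict with "image" (480x640x3 uint8, red, green, blue), "depth" (480x640 float32, m along the optical axis (not along the pixel's ray), 0 where there is no reading), "K" (3x3 intrinsics, pixels), "dist_coeffs" ([k1, k2, p1, p2, k3] as OpenCV has them; the pictures are not rectified), "T" (4x4, takes a point from camera to world coordinates); the wrist camera has in their place "tool_from_camera" (4x4, takes a point from camera to tool coordinates, whose origin is the TCP and whose axes are the flange's). Camera axes: x right, y down, z forward; pixel columns grow to the right and rows downward; lengths in m; the calibration is good to about 2 mm. A picture is of the moment at which its call begins: read the wrist's pose just before it.
- finish_job(): hands the job in, once; it reports no verdict.
The state is a dict: "time_s": time; "joint_pos": joint angles; "qd": joint speeds; "joint_efforts": joint torques, N m; "position": TCP position; "ee_rot": TCP orientation; "contact_force": force on the tool from outside, world axes, zero at the start; "torque": the same for the moment, N m; "grip_width": finger opening in m.
Only numpy, scipy, OpenCV 4.12 (cv2) and the standard library are available. Lean on these libraries where they do the work, as an engineer would, in place of code of your own. Each camera call takes 0.05 s, during which the arm holds its last target.

TASK

Fetch the gas cell out of the dry cabinet: slide the left-hand door, the one on the rear track, all the way behind its neighbour, lift the cell out and lay it gently in the two white saddles of the cradle on the bench, an end flange in each saddle and the two capped ports upward. Then slide the same door fully shut again so that the cabinet stays dry; leave the right-hand door shut, and do not knock the cell against the cabinet or disturb the jar, the bottle or the pellet die.

Things in the scene. Friction and masses are not known exactly. Their poses are not given: they have to be found in the camera images.
- cabinet: Bench-top dry cabinet, fixed, clear acrylic with aluminium edges, 520 wide (y), 300 deep (x), 300 high. Origin: centre of underside; x to its back, away from the robot, y left seen from the robot, z up. Inner floor at z 20, side walls at y +-252. Two smoked framed doors, 260 wide, 286 up the slope, 8 thick, lean back 38 deg from upright in a double track; they overlap 20 at the middle.
- roof_edge (a point): Middle of the clear roof's front edge, underside, fixed to the cabinet (cabinet x 45, z 292). The upper door track here spans x 30 to 70, underside sloping from z 281 in front to 261; behind it the roof runs to x 150. The cell lies under it, out of reach from straight above: lean the hand 25 to 40 deg, fingers pointing down and to the cabinet's back, and draw the cell out forward and up.
- sill (a point): Middle of the top of the lower door track, fixed to the cabinet (cabinet x -137, z 57; the track spans x -158 to -112). The open bay lies between this and the roof edge.
- rear_door (a joint): Travel (m) of the left-hand door, on the rear track, 16 behind the front one. 0: fully shut, at a stop; grows as it slides to the cabinet's -y, behind the right-hand door, to 0.205, fully open, at a stop: that clears the left bay over y 45 to 250. About 3 N moves it; it stays where left. It may start up to 0.06 ajar.
- rear_door_handle (a point): Middle of the grip bar of the left-hand door's steel bow handle; moves with the door. Round bar 12 thick, 85 long, in the cabinet's x-z plane, leaning back 38 deg from upright like the door; its axis is 45 clear of its own door's face, 29 of the right-hand door's. Door shut: cabinet x -77, y +232, z 184. Pinch it across the cabinet's y, from above or with the hand leaned up to 35 deg.
- front_door (a joint): Travel (m) of the right-hand door, front track: 0 shut, grows to the cabinet's +y. It starts shut and is to stay so. Its like handle is at cabinet x -90, y -232, z 194.
- rest: Grey storage rest fixed in the cabinet's left bay, 128 (x) x 80 (y) x 41 high; origin: centre of its underside on the cabinet floor; x along the cell, towards the cabinet's back. Two 90 deg V saddles, 18 thick, centred at x +-46, carry the cell's flanges; between them it is open down to z 6.
- cell: Gas cell, loose, 104 long, about 0.3 kg: clear glass tube 36 in diameter, round aluminium end flanges 48 in diameter, 12 thick, 80 apart. Two white-capped ports 12 thick stand on the tube at x +-27, to 30 from the axis. Origin: mid-length on the axis; x along it (to the cabinet's back at first), z through the ports. Starts in the rest, level, axis 46 above the rest's underside. Symmetrical end for end.
- cradle: Cell cradle, fixed on the bench right of the cabinet: aluminium base 128 (x) x 80 (y) x 12 with two white 90 deg V saddles, 18 thick, 68 wide, tops at z 53, centred at x +-46. Origin: centre of underside; x along the line of saddles, roughly away from the robot. The cell lies with its axis along x, 58 above the underside, its middle over the origin. Between the saddles 74 are free, down to z 12.
- jar: Bystander: amber jar of desiccant, white lid, 72 in diameter, 100 high, standing in the right bay of the cabinet; origin at the centre of its underside.
- bottle: Bystander: amber bottle, black cap, 64 in diameter, 130 high, on the bench at the far right; origin at the centre of its underside.
- die: Bystander: stepped steel pellet die, 64 in diameter, 78 high, on the bench at the near left; origin at the centre of its underside.

How it is judged:
By the outcome, as a careful person would: the job done as asked, in the order asked, and still so for the second after the job is handed in, with the robot touching nothing.
It also fails if it takes over 72 s, if anything falls off the work surface, if the arm or the gripper's body presses on something with over 40 N, if the wrist force passes 120 N, or if a joint passes its speed limit or range.

## Working session

There is one attempt and no reset: what is moved stays moved. The work goes in short steps, Python scripts to look and compute and a tool call to move; the robot and the scene stay as the last step left them, time stands still between calls to the robot, and variables do not carry over. Pictures are saved under pics/ and viewed, and the job is handed in when it is done.

Besides the shell and the picture viewer there is one more tool, called by a JSON object that holds its "fn" and its "kwargs", one argument or row to a line. drive_tool: Moves the arm, as the interface text tells. Its arguments: {"type":"object","properties":{"rows":{"type":"array"}},"required":["rows"]}

```bash
ls; mkdir -p pics; python3 - <<'E'
from rig import telemetry,capture,manip
import cv2
print(telemetry.sense()); print({k:getattr(manip,k) for k in dir(manip) if not k.startswith('__')})
for n in ("scene","top","wrist"):
    c=capture(n); cv2.imwrite(f"pics/{n}0.png",c["image"][:,:,::-1])
    print(n,{k:v for k,v in c.items() if k not in("image","depth")})
E
```

```text
pics
{'time_s': 0.0, 'joint_pos': array([ 5.35900144e+01,  5.99911410e+00,  5.52416047e+00,  8.96069811e+01,
       -1.03495250e-04,  7.75283807e+01]), 'qd': array([ 0.13758724, -0.01220005, -0.01435979, -0.03758797,  0.03959459,
        0.03551394]), 'joint_efforts': array([-5.58007414e-04, -5.56933951e+01,  5.03646719e+01,  1.68263057e-02,
       -6.02660803e-04, -1.53391454e-05]), 'position': array([0.24322153, 0.54812032, 0.25248943]), 'ee_rot': array([-1.79919976e+02, -1.75932325e-02,  1.56061621e+02]), 'contact_force': array([-0.61941671,  0.11034909,  0.43523187]), 'torque': array([0.01902268, 0.04381226, 0.00959687]), 'grip_width': 0.0857433021339856}
{'Unreachable': <class 'rig.Unreachable'>, 'nose_length': 0.022}
scene {'K': array([[501.82174344,   0.        , 318.24604397],
       [  0.        , 501.82174344, 236.05644749],
       [  0.        ,   0.        ,   1.        ]]), 'dist_coeffs': array([0.04446607, 0.        , 0.        , 0.        , 0.        ]), 'T': array([[-0.69394419,  0.68838383, -0.2111141 ,  0.79384617],
       [ 0.71998457,  0.66015525, -0.2140497 ,  0.
[... 557 characters left out ...]
1692,  1.76019029],
       [ 0.        ,  0.        ,  0.        ,  1.        ]])}
wrist {'K': array([[424.59291935,   0.        , 318.44990457],
       [  0.        , 424.59291935, 230.44282929],
       [  0.        ,   0.        ,   1.        ]]), 'dist_coeffs': array([-0.01192138,  0.        ,  0.        ,  0.        ,  0.        ]), 'tool_from_camera': array([[ 7.74644807e-04, -9.44230389e-01, -3.29284637e-01,
         8.50962228e-02],
       [ 9.99999604e-01,  5.87528170e-04,  6.67758297e-04,
         4.85662775e-04],
       [-4.37053677e-04, -3.29285024e-01,  9.44230471e-01,
        -1.19297275e-01],
       [ 0.00000000e+00,  0.00000000e+00,  0.00000000e+00,
         1.00000000e+00]])}
```

View pics/scene0.png

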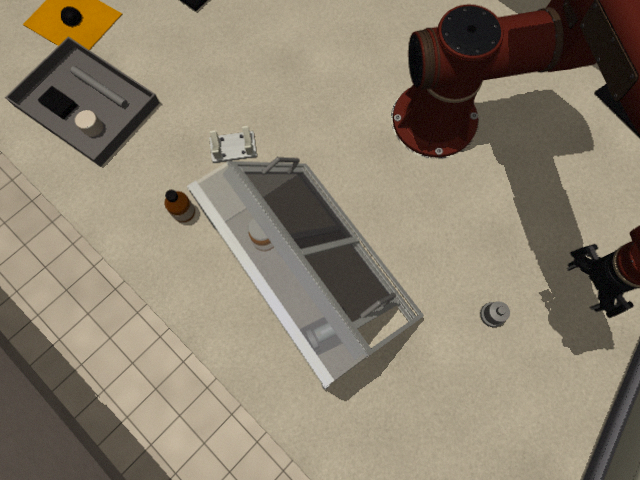

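View pics/top0.png

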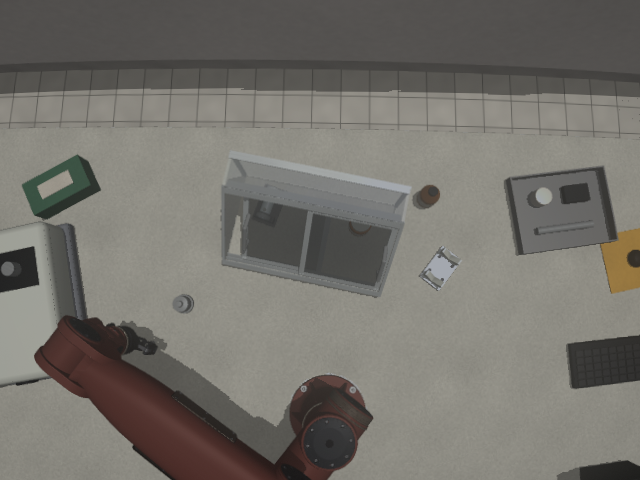

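View pics/wrist0.png

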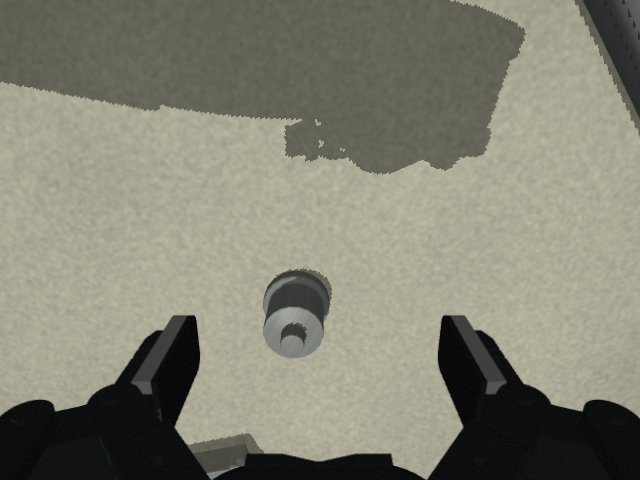

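The scene camera shows the cabinet (190–425, 160–400), cradle at (233,146), cell near (320,333), door ajar at about (395,325). I'll enlarge the pictures.

```bash
cat > h.py <<'E'
import numpy as np, cv2
from rig import telemetry,capture,manip
from scipy.spatial.transform import Rotation as R
def crop(img,x0,y0,x1,y1,name,s):
    c=cv2.resize(img[y0:y1,x0:x1,::-1],None,fx=s,fy=s,interpolation=cv2.INTER_CUBIC)
    for x in range((x0//20+1)*20,x1,20): 
        cv2.line(c,((x-x0)*s,0),((x-x0)*s,6),(0,0,255),1); cv2.putText(c,str(x),((x-x0)*s+2,14),0,.35,(0,0,255),1)
    for y in range((y0//20+1)*20,y1,20):
        cv2.line(c,(0,(y-y0)*s),(6,(y-y0)*s),(0,0,255),1); cv2.putText(c,str(y),(2,(y-y0)*s-2),0,.35,(0,0,255),1)
    cv2.imwrite(f"pics/{name}.png",c)
def proj(c,T,P):
    P=np.atleast_2d(P).astype(float); Ti=np.linalg.inv(T)
    return cv2.projectPoints(P,cv2.Rodrigues(Ti[:3,:3])[0],Ti[:3,3],c["K"],c["dist_coeffs"])[0][:,0]
def ray(c,T,uv):
    p=cv2.undistortPoints(np.array([[uv]],float),c["K"],c["dist_coeffs"])[0,0]
    return T[:3,3],T[:3,:3]@np.array([p[0],p[1],1])
def onz(c,T,uv,z):
    o,d=ray(c,T,uv); return o+d*(z-o[2])/d[2]
def wristT(c,s=None):
    s=s or telemetry.sense(); T=np.eye(4)
    T[:3,:3]=R.from_euler('xyz',s["ee_rot"],degrees=True).as_matrix(); T[:3,3]=s["position"]
    return T@c["tool_from_camera"]
E
python3 - <<'E'
from h import *
import pickle
d={}
for n in("scene","top"): d[n]=capture(n)
pickle.dump(d,open("c0.pkl","wb"))
crop(d["scene"]["image"],180,120,440,400,"s1",2) if 0 else crop(d["scene"]["image"],180,145,440,345,"s1",3)
crop(d["scene"]["image"],290,250,440,400,"s2",4)
crop(d["top"]["image"],210,140,470,310,"t1",3)
E
```

```text
(no output)
```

View pics/s1.png

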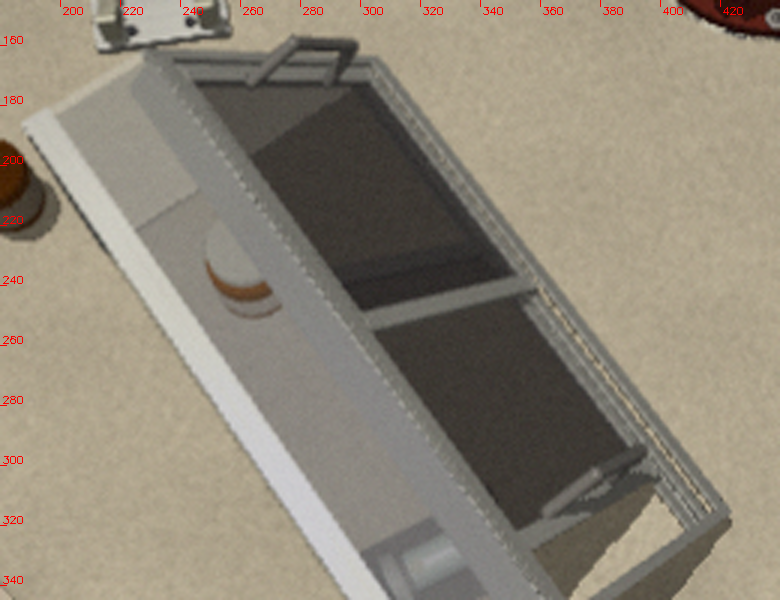

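View pics/s2.png

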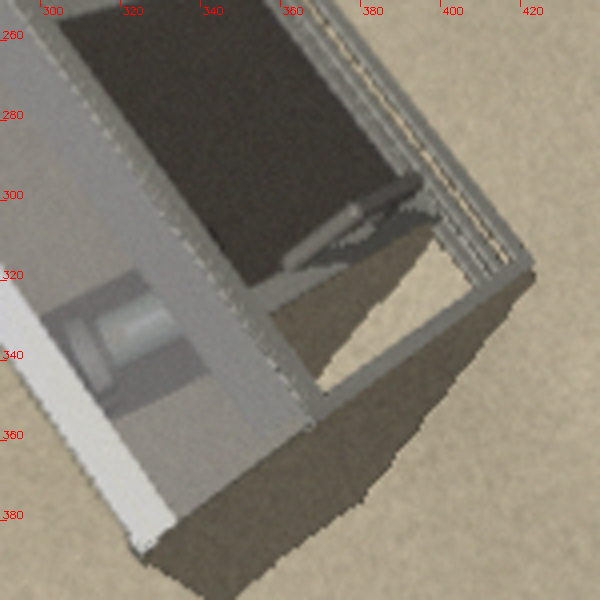

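View pics/t1.png

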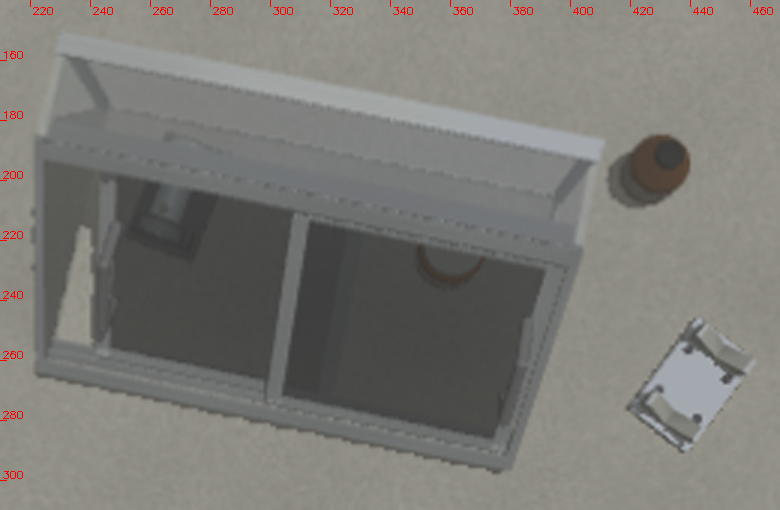

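```bash
cat > fit.py <<'E'
from h import *
import pickle
from scipy.optimize import least_squares
d=pickle.load(open("c0.pkl","rb"))
obs=[("scene",(.15,.26,.3),(325,387.5)),("scene",(.15,-.26,.3),(188,187)),("top",(.15,.26,.3),(230.5,151)),("top",(.15,-.26,.3),(411,187.7)),
("top",(-.158,.26,.057),(222.7,264.3)),("top",(-.158,-.26,.057),(380,296)),("scene",(-.158,.26,.057),(422.5,318))]
def W(p,P):
    c,s=np.cos(p[2]),np.sin(p[2]); P=np.atleast_2d(P)
    return np.c_[p[0]+c*P[:,0]-s*P[:,1],p[1]+s*P[:,0]+c*P[:,1],P[:,2]]
def res(p): return np.concatenate([proj(d[n],d[n]["T"],W(p,P))[0]-uv for n,P,uv in obs])
r=least_squares(res,[.65,.05,-.15],loss='soft_l1'); p=r.x
if __name__=="__main__":
    print(p,np.degrees(p[2])); print(res(p).reshape(-1,2).round(1))
    for n in d:
        im=d[n]["image"].copy()
        def L(pts,col):
            q=proj(d[n],d[n]["T"],W(p,np.array(pts,float)/1000)); cv2.polylines(im,[(q*16).round().astype(np.int32)],False,col,1,cv2.LINE_AA,4)
        L([(150,260,300),(150,-260,300),(45,-260,292),(45,260,292),(150,260,300)],(255,0,0))
        L([(-137,252,57),(-137,-252,57)],(0,255,0))
        a=np.array([-77,0,184.]);u=42.5*np.array([np.sin(np.radians(38)),0,np.cos(np.radians(38))])
        for t in(0,20,40,60): L([a+u+[0,232-t,0],a-u+[0,232-t,0]],(255,255,0))
        a=np.array([-90,-232,194.]); L([a+u,a-u],(255,0,255))
        crop(im,*((180,145,440,395) if n=="scene" else (210,140,470,310)),"fit_"+n,3)
E
python3 fit.py
```

```text
[ 0.58458944  0.06834713 -0.18704689] -10.716997361376379
[[-0.3 -0.5]
 [-0.6 -1.1]
 [-0.6 -0.8]
 [-0.6 -0.9]
 [-1.6 -1.8]
 [-0.1  0.3]
 [ 1.6 -3.9]]
```

View pics/fit_scene.png

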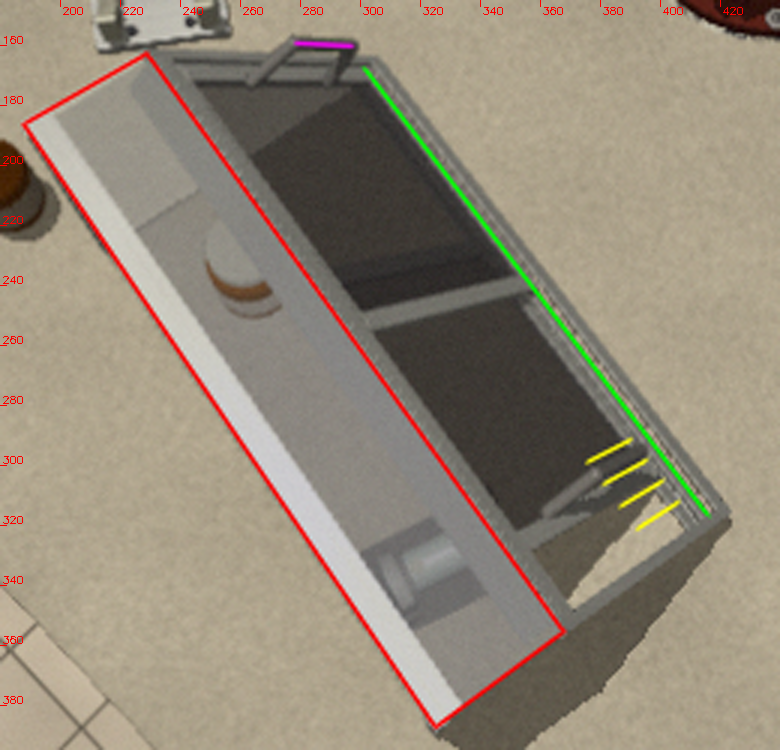

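View pics/fit_top.png

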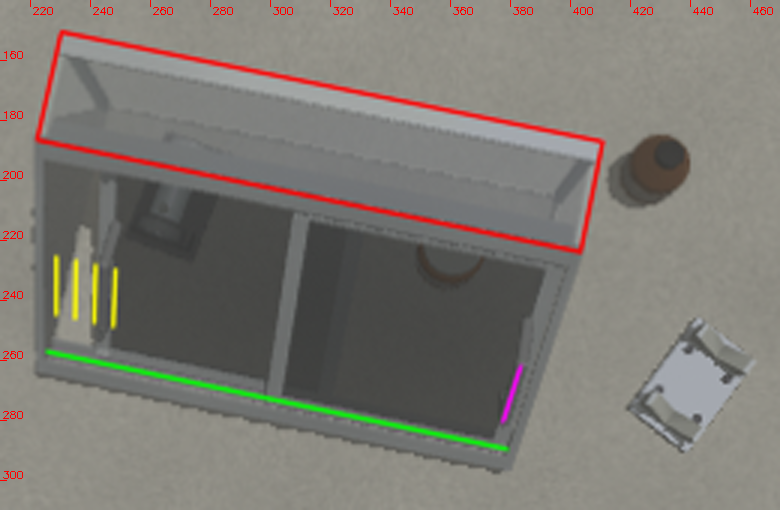

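```bash
python3 - <<'E'
from h import *
import pickle
d=pickle.load(open("c0.pkl","rb"))
def g(im): return np.clip(255*(im/255.)**.6,0,255).astype(np.uint8)
crop(g(d["scene"]["image"]),345,280,425,340,"s3",9)
crop(g(d["top"]["image"]),215,185,295,265,"t3",7)
crop(g(d["scene"]["image"]),195,120,275,175,"s4",9)
E
```

```text
(no output)
```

View pics/s3.png

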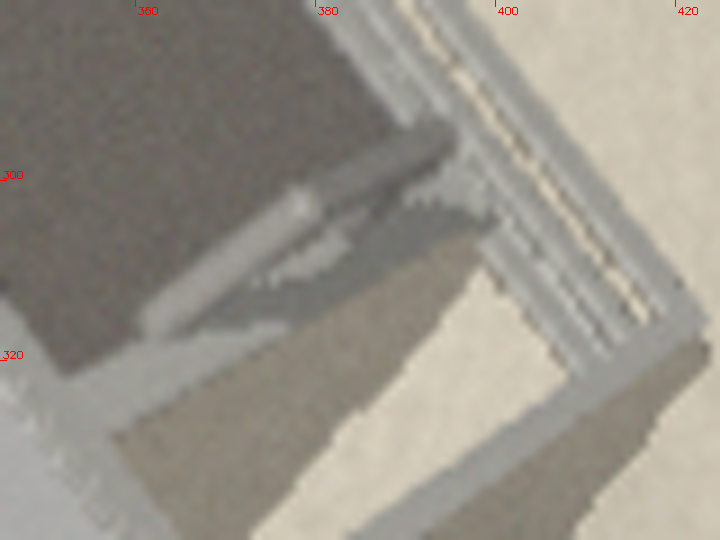

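View pics/t3.png

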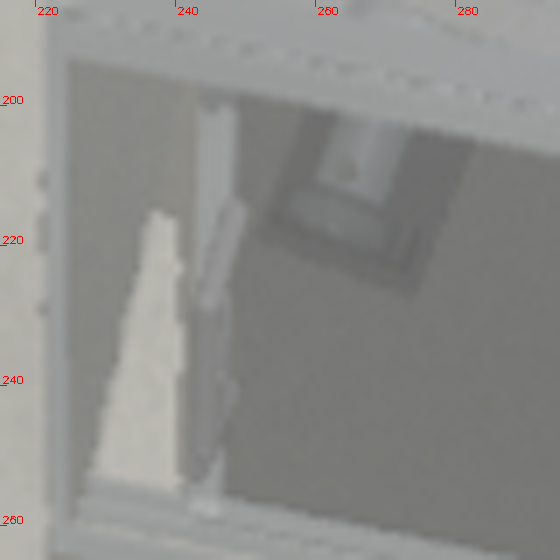

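View pics/s4.png

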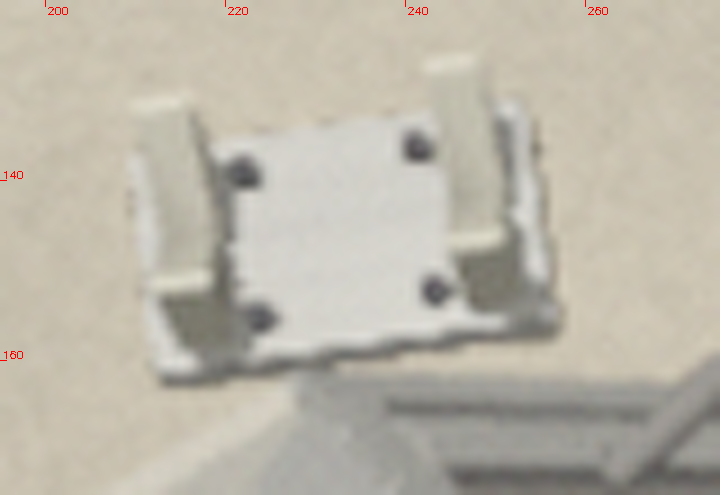

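```bash
python3 - <<'E'
from fit import *
print("handle",W(p,[-.077,.184,.184]),"full",W(p,[-.077,.027,.184]))
s=d["scene"]
q=np.array([onz(s,s["T"],(195+a/9,120+b/9),.053) for a,b in [(165,103),(180,278),(452,62),(478,240)]]); print(q.round(4))
c=q.mean(0); ax=(q[:2].mean(0)-q[2:].mean(0)); print("cradle",c,np.degrees(np.arctan2(ax[1],ax[0])),np.linalg.norm(ax),np.linalg.norm(q[0]-q[1]))
t=d["top"]
# cradle saddle flats in top crop t1 : centre of whole base at z~.012
for uv in [(210+698/3,140+318/3),(210+752/3,140+362/3),(210+632/3,140+405/3),(210+686/3,140+450/3)]: print(onz(t,t["T"],uv,.006).round(3))
# depth at cell
for n,uv in (("scene",(322,335)),("scene",(310,340)),("top",(264,209))):
    cc=d[n]; z=cc["depth"][uv[1],uv[0]]; o,dd=ray(cc,cc["T"],uv); P=o+dd*z
    inv=W([0,0,-p[2]],[P-np.array([p[0],p[1],0])])
    print(n,P.round(3),inv.round(3))
    Q=onz(cc,cc["T"],uv,.09); print(W([0,0,-p[2]],[Q-np.array([p[0],p[1],0])]).round(3))
yc=np.array([-np.sin(p[2]),np.cos(p[2]),0])
st=telemetry.sense()
R0=R.from_euler('xyz',st["ee_rot"],degrees=True)
for lean in (0,25,30,35):
    Rt=R.from_rotvec(-np.radians(lean)*yc)*R.from_euler('xyz',[180,0,180+np.degrees(p[2])],degrees=True)
    print(lean,(Rt*R0.inv()).as_rotvec().round(4),Rt.apply([0,0,1]).round(3),Rt.apply([0,1,0]).round(3))
E
```

```text
handle [[0.54314879 0.26345652 0.184     ]] full [[0.51395337 0.10919496 0.184     ]]
[[ 0.4948 -0.4122  0.053 ]
 [ 0.5329 -0.364   0.053 ]
 [ 0.4222 -0.3577  0.053 ]
 [ 0.4596 -0.3068  0.053 ]]
cradle [ 0.47736815 -0.36018164  0.053     ] -37.484813826606896 0.09187684196870538 0.06141894935464841
[ 0.551 -0.371  0.006]
[ 0.503 -0.431  0.006]
[ 0.454 -0.297  0.006]
[ 0.405 -0.357  0.006]
scene [0.712 0.224 0.302] [[0.097 0.176 0.302]]
[[0.083 0.157 0.09 ]]
scene [0.736 0.213 0.301] [[0.122 0.17  0.301]]
[[0.114 0.15  0.09 ]]
top [0.625 0.201 0.227] [[0.015 0.138 0.227]]
[[0.036 0.158 0.09 ]]
0 [ 0.0005 -0.0003  0.2307] [ 0.  0. -1.] [0.186 0.983 0.   ]
25 [-0.1297 -0.4177  0.2272] [ 0.415 -0.079 -0.906] [0.186 0.983 0.   ]
30 [-0.1558 -0.5012  0.2256] [ 0.491 -0.093 -0.866] [ 0.186  0.983 -0.   ]
35 [-0.1818 -0.5847  0.2237] [ 0.564 -0.107 -0.819] [ 0.186  0.983 -0.   ]
```

{"fn": "drive_tool", "kwargs": {
  "rows": [
    {"gripper":-1,"dp":[0.04,-0.04,0.06],"rot":[0,0,0]},
    {"gripper":-1,"dp":[0.08,-0.08,0.08],"rot":[-0.03,-0.1,0.05]},
    {"gripper":-1,"dp":[0.255,-0.277,0.07],"rot":[-0.1558,-0.5012,0.2256]},
    {"gripper":-1,"dp":[0.255,-0.277,0.07],"rot":[-0.1558,-0.5012,0.2256]},
    {"gripper":-1,"dp":[0.255,-0.277,0.07],"rot":[-0.1558,-0.5012,0.2256]},
    {"gripper":-1,"dp":[0.255,-0.277,0.07],"rot":[-0.1558,-0.5012,0.2256]},
    {"gripper":-1,"dp":[0.255,-0.277,0.07],"rot":[-0.1558,-0.5012,0.2256]},
    {"gripper":-1,"dp":[0.255,-0.277,0.07],"rot":[-0.1558,-0.5012,0.2256]},
    {"gripper":-1,"dp":[0.255,-0.277,0.07],"rot":[-0.1558,-0.5012,0.2256]},
    {"gripper":-1,"dp":[0.255,-0.277,0.07],"rot":[-0.1558,-0.5012,0.2256]},
    {"gripper":-1,"dp":[0.255,-0.277,0.07],"rot":[-0.1558,-0.5012,0.2256]},
    {"gripper":-1,"dp":[0.255,-0.277,0.07],"rot":[-0.1558,-0.5012,0.2256]},
    {"gripper":-1,"dp":[0.255,-0.277,0.07],"rot":[-0.1558,-0.5012,0.2256]},
    {"gripper":-1,"dp":[0.255,-0.277,0.07],"rot":[-0.1558,-0.5012,0.2256]}
  ]
}}

```text
time_s: 1.42
position: [0.4978, 0.2722, 0.3232]
ee_rot: [180.0, 30.0, 169.4]
contact_force: [0.2, 0.7, -0.3]
grip_width: 0.0856
```

```bash
cat > look.py <<'E'
import sys
from fit import *
st=telemetry.sense(); c=capture("wrist"); pickle.dump((st,c),open(f"w_{sys.argv[1]}.pkl","wb"))
print(st["time_s"],st["position"].round(4),st["ee_rot"].round(2),st["contact_force"].round(1),st["grip_width"],st["joint_pos"].round(1))
im=c["image"]; im=np.clip(255*(im/255.)**.7,0,255).astype(np.uint8); im=cv2.resize(im[:,:,::-1],(800,600))
cv2.imwrite(f"pics/{sys.argv[1]}.png",im)
E
python3 look.py w1; python3 - <<'E'
from fit import *
st,c=pickle.load(open("w_w1.pkl","rb")); T=wristT(c,st)
u=.0425*np.array([np.sin(np.radians(38)),0,np.cos(np.radians(38))])
for t in (.04,.048,.056):
    P=np.array([[-.077,.232-t,.184]]); print(t,(proj(c,T,W(p,np.r_[P+u,P,P-u]))*1.25).round(0).tolist())
E
```

```text
1.4167 [0.4978 0.2722 0.3232] [179.97  29.98 169.36] [ 0.2  0.7 -0.3] 0.08557439188765438 [ 23.5 -27.4 -22.   69.8 -16.3  30.5]
0.04 [[412.0, 306.0], [412.0, 221.0], [412.0, 138.0]]
0.048 [[396.0, 306.0], [396.0, 221.0], [396.0, 138.0]]
0.056 [[380.0, 305.0], [380.0, 221.0], [380.0, 138.0]]
```

View pics/w1.png

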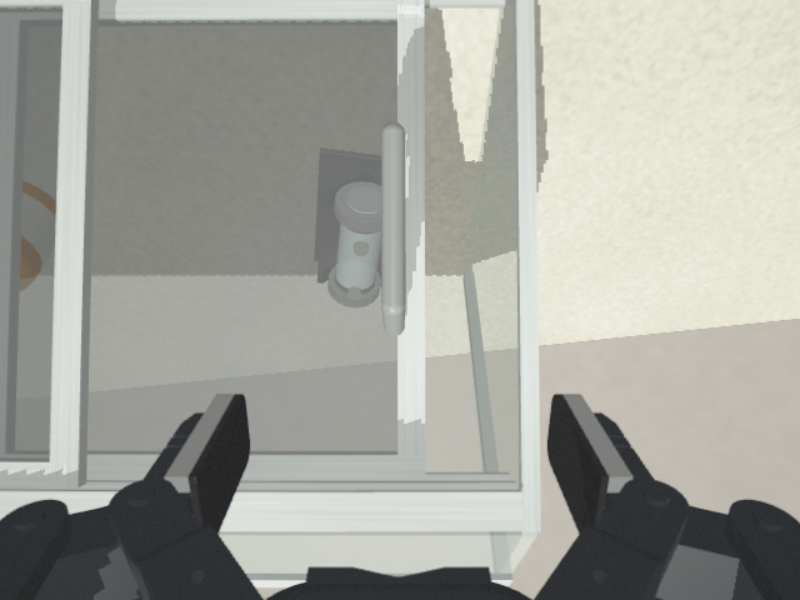

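{"fn": "drive_tool", "kwargs": {
  "rows": [
    {"gripper":-1,"dp":[0.01,-0.003,-0.033],"rot":[0,0,0]},
    {"gripper":-1,"dp":[0.021,-0.006,-0.066],"rot":[0,0,0]},
    {"gripper":-1,"dp":[0.032,-0.008,-0.1],"rot":[0,0,0]},
    {"gripper":-1,"dp":[0.038,-0.009,-0.12],"rot":[0,0,0]},
    {"gripper":-1,"dp":[0.041,-0.0095,-0.13],"rot":[0,0,0]},
    {"gripper":-1,"dp":[0.0435,-0.0095,-0.1365],"rot":[0,0,0]},
    {"gripper":-1,"dp":[0.0435,-0.0095,-0.1365],"rot":[0,0,0]},
    {"gripper":1,"dp":[0.0435,-0.0095,-0.1365],"rot":[0,0,0]},
    {"gripper":1,"dp":[0.0435,-0.0095,-0.1365],"rot":[0,0,0]},
    {"gripper":1,"dp":[0.0435,-0.0095,-0.1365],"rot":[0,0,0]},
    {"gripper":1,"dp":[0.0435,-0.0095,-0.1365],"rot":[0,0,0]},
    {"gripper":1,"dp":[0.0435,-0.0095,-0.1365],"rot":[0,0,0]},
    {"gripper":1,"dp":[0.0435,-0.0095,-0.1365],"rot":[0,0,0]},
    {"gripper":1,"dp":[0.0435,-0.0095,-0.1365],"rot":[0,0,0]},
    {"gripper":1,"dp":[0.0435,-0.0095,-0.1365],"rot":[0,0,0]}
  ]
}}

```text
time_s: 2.72
position: [0.542, 0.262, 0.1874]
ee_rot: [180.0, 30.0, 169.3]
contact_force: [-4.4, -0.7, 3.8]
grip_width: 0.0102
```

```bash
python3 look.py w2
```

```text
2.7167 [0.542  0.262  0.1874] [179.95  30.04 169.28] [-4.4 -0.7  3.8] 0.01018799157366237 [ 20.3 -23.2 -33.2  53.6 -14.9  27.5]
```

View pics/w2.png

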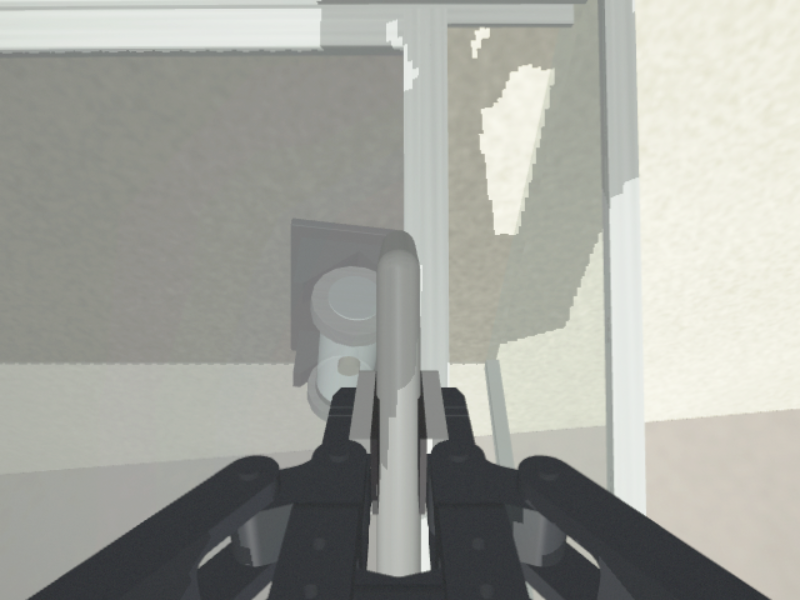

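The bar sits centred between the pads (column 398, opening 10 mm). Sliding the door open.

{"fn": "drive_tool", "kwargs": {
  "rows": [
    {"gripper":1,"dp":[-0.0005,-0.003,0],"rot":[0,0,0]},
    {"gripper":1,"dp":[-0.0015,-0.008,0],"rot":[0,0,0]},
    {"gripper":1,"dp":[-0.003,-0.017,0],"rot":[0,0,0]},
    {"gripper":1,"dp":[-0.005,-0.027,0],"rot":[0,0,0]},
    {"gripper":1,"dp":[-0.007,-0.037,0],"rot":[0,0,0]},
    {"gripper":1,"dp":[-0.0089,-0.047,0],"rot":[0,0,0]},
    {"gripper":1,"dp":[-0.0108,-0.057,0],"rot":[0,0,0]},
    {"gripper":1,"dp":[-0.0127,-0.067,0],"rot":[0,0,0]},
    {"gripper":1,"dp":[-0.0146,-0.077,0],"rot":[0,0,0]},
    {"gripper":1,"dp":[-0.0165,-0.087,0],"rot":[0,0,0]},
    {"gripper":1,"dp":[-0.0184,-0.097,0],"rot":[0,0,0]},
    {"gripper":1,"dp":[-0.0203,-0.107,0],"rot":[0,0,0]},
    {"gripper":1,"dp":[-0.0222,-0.117,0],"rot":[0,0,0]},
    {"gripper":1,"dp":[-0.0241,-0.127,0],"rot":[0,0,0]},
    {"gripper":1,"dp":[-0.0258,-0.136,0],"rot":[0,0,0]},
    {"gripper":1,"dp":[-0.0271,-0.143,0],"rot":[0,0,0]},
    {"gripper":1,"dp":[-0.0282,-0.149,0],"rot":[0,0,0]},
    {"gripper":1,"dp":[-0.029,-0.153,0],"rot":[0,0,0]},
    {"gripper":1,"dp":[-0.0294,-0.1553,0],"rot":[0,0,0]},
    {"gripper":1,"dp":[-0.0294,-0.1553,0],"rot":[0,0,0]}
  ]
}}

```text
time_s: 4.43
position: [0.5131, 0.1077, 0.1874]
ee_rot: [179.7, 30.1, 169.3]
contact_force: [3.3, 10.9, 4.1]
grip_width: 0.0102
```

{"fn": "drive_tool", "kwargs": {
  "rows": [
    {"gripper":1,"dp":[-0.0003,-0.0015,0],"rot":[0,0,0]},
    {"gripper":1,"dp":[-0.0003,-0.0015,0],"rot":[0,0,0]},
    {"gripper":1,"dp":[-0.0003,-0.0015,0],"rot":[0,0,0]}
  ]
}}

```text
time_s: 4.68
position: [0.513, 0.1076, 0.1874]
ee_rot: [179.6, 30.1, 169.4]
contact_force: [7.4, 17.9, 2.7]
grip_width: 0.0103
```

{"fn": "drive_tool", "kwargs": {
  "rows": [
    {"gripper":1,"dp":[0.0007,0.0033,0],"rot":[0,0,0]},
    {"gripper":1,"dp":[0.0007,0.0033,0],"rot":[0,0,0]},
    {"gripper":0.2,"dp":[0.0007,0.0033,0],"rot":[0,0,0]},
    {"gripper":0.2,"dp":[0.0007,0.0033,0],"rot":[0,0,0]},
    {"gripper":0.2,"dp":[0.0007,0.0033,0],"rot":[0,0,0]},
    {"gripper":0.2,"dp":[0.0007,0.0033,0],"rot":[0,0,0]},
    {"gripper":0.2,"dp":[-0.014,0.0063,0.026],"rot":[0,0,0]},
    {"gripper":0.2,"dp":[-0.031,0.0093,0.055],"rot":[0,0,0]},
    {"gripper":0,"dp":[-0.048,0.013,0.085],"rot":[0,0,0]},
    {"gripper":-1,"dp":[-0.06,0.03,0.12],"rot":[0,0,0]},
    {"gripper":-1,"dp":[-0.055,0.06,0.14],"rot":[0,0,0]},
    {"gripper":-1,"dp":[-0.05,0.09,0.15],"rot":[0,0,0]},
    {"gripper":-1,"dp":[-0.045,0.11,0.15],"rot":[0,0,0]},
    {"gripper":-1,"dp":[-0.045,0.115,0.15],"rot":[0,0,0]},
    {"gripper":-1,"dp":[-0.045,0.115,0.15],"rot":[0,0,0]}
  ]
}}

```text
time_s: 5.93
position: [0.4669, 0.2211, 0.3359]
ee_rot: [-180.0, 29.9, 169.4]
contact_force: [0.0, -0.3, -0.2]
grip_width: 0.0855
```

```bash
python3 look.py w3
```

```text
5.9333 [0.4669 0.2211 0.3359] [-179.96   29.9   169.44] [ 0.  -0.3 -0.2] 0.08551588150578537 [ 18.5 -37.7 -27.6  73.3 -14.1  25.8]
```

View pics/w3.png

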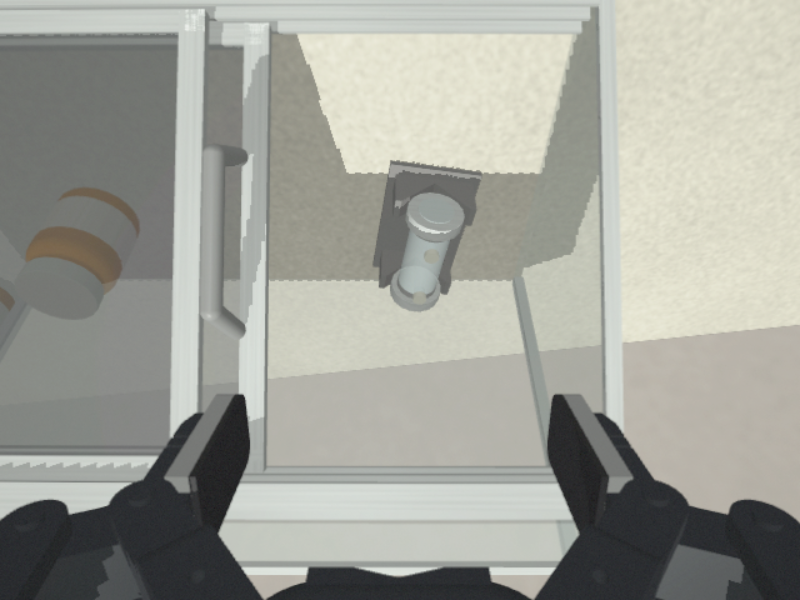

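The door is fully open, handle at column 213. The cell lies in the clear bay at (425,250). Next I measure its pose.

```bash
python3 - <<'E'
from fit import *
st,c=pickle.load(open("w_w3.pkl","rb")); T=wristT(c,st)
im=np.clip(255*(c["image"]/255.)**1.0,0,255).astype(np.uint8)
crop(im,290,120,400,255,"w3c",5)
# cell-region cloud in cabinet frame
v,u=np.mgrid[120:255,290:400]; z=c["depth"][v,u]
q=cv2.undistortPoints(np.c_[u.ravel(),v.ravel()].astype(float)[:,None],c["K"],c["dist_coeffs"])[:,0]
P=np.c_[q,np.ones(len(q))]*z.reshape(-1,1); P=P@T[:3,:3].T+T[:3,3]
Pc=W([0,0,-p[2]],P-np.array([p[0],p[1],0]))
h=Pc[:,2]; ok=z.ravel()>0
print(np.histogram(h[ok],bins=np.arange(0,.12,.01)))
s=ok&(h>.07)&(h<.12)
print(Pc[s].min(0),Pc[s].max(0),Pc[s].mean(0),s.sum())
np.save("pc.npy",np.c_[Pc,u.ravel(),v.ravel(),ok])
E
```

```text
(array([   0, 4913, 2619,  926,  995, 1369, 1185, 1241, 1344,  206,    0]), array([0.  , 0.01, 0.02, 0.03, 0.04, 0.05, 0.06, 0.07, 0.08, 0.09, 0.1 ,
       0.11]))
[0.00439088 0.09416412 0.07000761] [0.14488766 0.23049389 0.09709087] [0.05640947 0.15210137 0.08070601] 2791
```

View pics/w3c.png

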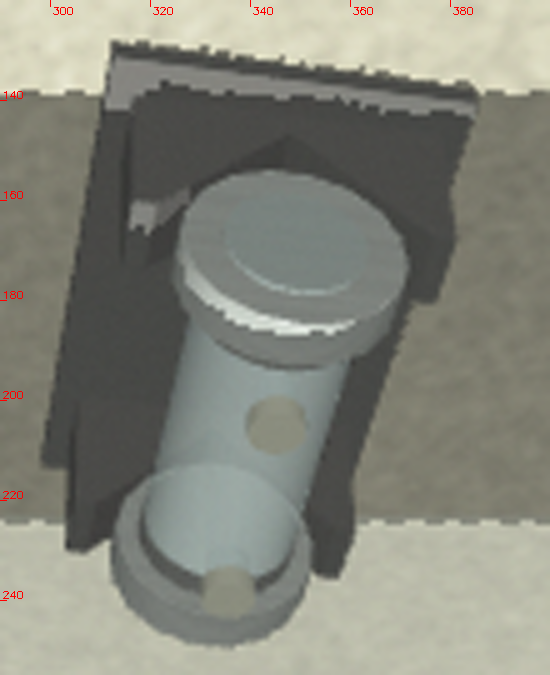

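```bash
cat > cell.py <<'E'
from fit import *
import sys
st,c=pickle.load(open("w_w3.pkl","rb")); T=wristT(c,st)
I=lambda P:W([0,0,-p[2]],np.atleast_2d(P)-np.array([p[0],p[1],0]))
for z in(.09,.096):
    A=onz(c,T,(345.4,205),z);B=onz(c,T,(336,238.4),z); d_=B-A
    print(z,A,B,I(A),I(B),np.linalg.norm(d_),np.degrees(np.arctan2(d_[1],d_[0])),(A+B)/2)
# model fit: fit x,y,yaw with front flange disc ellipse, outline overlay
def overlay(pc,yaw,name):
    im=c["image"].copy(); a=np.linspace(0,2*np.pi,60)
    Rm=np.array([[np.cos(yaw),-np.sin(yaw),0],[np.sin(yaw),np.cos(yaw),0],[0,0,1]])
    def L(P,col):
        q=proj(c,T,(Rm@np.array(P).T).T+pc); cv2.polylines(im,[(q*16).round().astype(np.int32)],False,col,1,cv2.LINE_AA,4)
    for x,r in((-.052,.024),(-.040,.024),(.040,.024),(.052,.024),(-.04,.018),(.04,.018)): L(np.c_[np.full(60,x),r*np.cos(a),r*np.sin(a)],(255,0,0))
    for x in(-.027,.027): L(np.c_[x+.006*np.cos(a),.006*np.sin(a),np.full(60,.03)],(0,255,0))
    crop(im,290,120,400,255,name,5)
A=onz(c,T,(345.4,205),.096);B=onz(c,T,(336,238.4),.096); m=(A+B)/2; m[2]=.066
overlay(m,np.arctan2((B-A)[1],(B-A)[0]),"ov1")
E
python3 cell.py
```

```text
0.09 [0.64970346 0.21603204 0.09      ] [0.70123021 0.19828707 0.09      ] [[0.03651508 0.15721742 0.09      ]] [[0.0904429  0.14936378 0.09      ]] 0.054496693796263845 -19.00287675728715 [0.67546684 0.20715955 0.09      ]
0.096 [0.64355825 0.21662225 0.096     ] [0.69407738 0.19922429 0.096     ] [[0.0303673  0.15665459 0.096     ]] [[0.08324055 0.14895452 0.096     ]] 0.053431001671447494 -19.002876757287144 [0.66881782 0.20792327 0.096     ]
```

View pics/ov1.png

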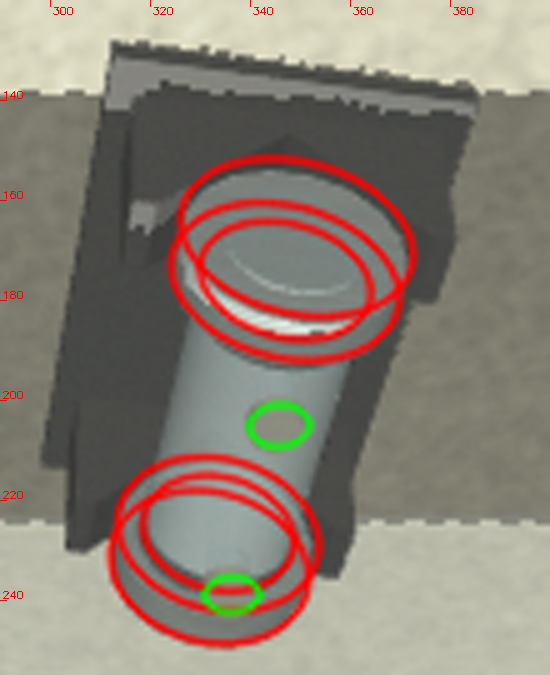

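{"fn": "drive_tool", "kwargs": {
  "rows": [
    {"gripper":-1,"dp":[0.03,0.017,-0.007],"rot":[0,0,-0.08]},
    {"gripper":-1,"dp":[0.0635,0.0345,-0.014],"rot":[0,0,-0.147]},
    {"gripper":-1,"dp":[0.0635,0.0345,-0.014],"rot":[0,0,-0.147]},
    {"gripper":-1,"dp":[0.08,0.029,-0.044],"rot":[0,0,-0.147]},
    {"gripper":-1,"dp":[0.096,0.0235,-0.074],"rot":[0,0,-0.147]},
    {"gripper":-1,"dp":[0.113,0.018,-0.104],"rot":[0,0,-0.147]},
    {"gripper":-1,"dp":[0.128,0.0125,-0.133],"rot":[0,0,-0.147]},
    {"gripper":-1,"dp":[0.139,0.009,-0.153],"rot":[0,0,-0.147]},
    {"gripper":-1,"dp":[0.139,0.009,-0.153],"rot":[0,0,-0.147]},
    {"gripper":-1,"dp":[0.139,0.009,-0.153],"rot":[0,0,-0.147]}
  ]
}}

```text
time_s: 6.82
position: [0.6055, 0.2272, 0.1824]
ee_rot: [-179.9, 29.9, 160.8]
contact_force: [0.2, 0.2, 0.7]
grip_width: 0.0855
```

```bash
python3 look.py w4
```

```text
6.8167 [0.6055 0.2272 0.1824] [-179.9    29.86  160.8 ] [0.2 0.2 0.7] 0.08545059855555903 [ 16.3 -12.8 -25.1  52.7 -16.9  31.8]
```

View pics/w4.png

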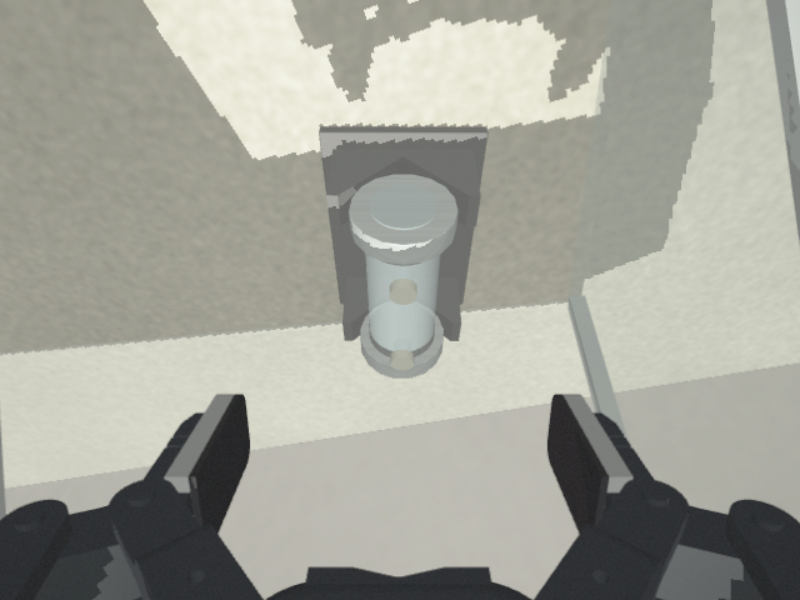

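```bash
python3 - <<'E'
from fit import *
st,c=pickle.load(open("w_w4.pkl","rb"))
crop(c["image"],270,130,380,310,"w4c",4)
E
```

```text
(no output)
```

View pics/w4c.png

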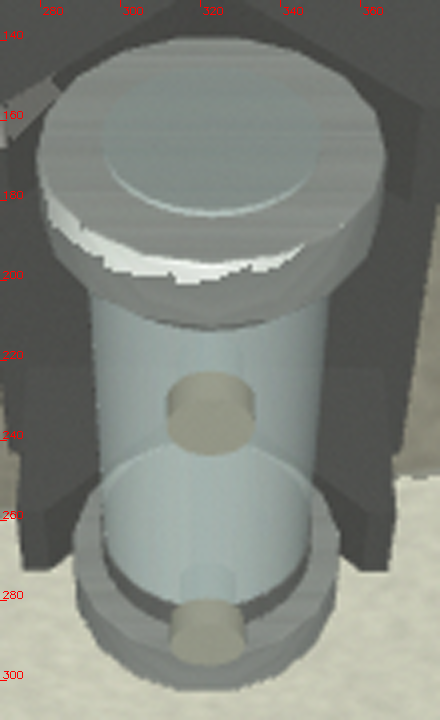

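```bash
cat > cellfit.py <<'E'
from fit import *
def model(pc,yaw,pitch=0):
    a=np.linspace(0,2*np.pi,361); Rm=R.from_euler('zyx',[yaw,pitch,0]).as_matrix()
    C=lambda x,r:(Rm@np.c_[np.full(361,x),r*np.cos(a),r*np.sin(a)].T).T+pc
    return C
def fitcell(c,T,ext,x0,zfix=None):
    # ext: dict front:(l,r,t) rear:(l,r,b)
    def f(q):
        z=q[3] if zfix is None else zfix
        C=model(np.array([q[0],q[1],z]),q[2])
        F=proj(c,T,np.r_[C(-.052,.024),C(-.04,.024)]);B=proj(c,T,np.r_[C(.052,.024),C(.04,.024)])
        return np.array([F[:,0].min()-ext["f"][0],F[:,0].max()-ext["f"][1],F[:,1].min()-ext["f"][2],B[:,0].min()-ext["b"][0],B[:,0].max()-ext["b"][1],B[:,1].max()-ext["b"][2]])
    r=least_squares(f,x0 if zfix is None else x0[:3]); return r.x,f(r.x)
if __name__=="__main__":
    st,c=pickle.load(open("w_w4.pkl","rb")); T=wristT(c,st)
    g=lambda x,y:(270+x/4,130+y/4)
    ext=dict(f=(270+37/4,270+385/4,130+37/4),b=(270+75/4,270+339/4,130+690/4))
    for zf in(None,.066):
        q,e=fitcell(c,T,ext,[.669,.208,np.radians(-19),.066],zf); print(q,np.degrees(q[2]),e.round(1))
        G=np.linalg.inv(np.linalg.inv(c["tool_from_camera"]))  # noqa
        Tt=T@np.linalg.inv(c["tool_from_camera"]); print("in tool",(np.linalg.inv(Tt)@np.r_[q[0],q[1],.066 if zf else q[3],1]).round(4))
E
python3 cellfit.py
```

```text
[ 0.67491438  0.20609488 -0.33518776  0.0623354 ] -19.204843963115863 [ 0.1 -0.1  0.1 -0.5  0.5 -0.1]
in tool [-0.0031  0.0031  0.1402  1.    ]
[ 0.67173523  0.20715867 -0.33511077] -19.200432517750258 [-0.8  0.8 -0.7 -1.   1.   1.9]
in tool [-0.0021  0.003   0.1354  1.    ]
```

{"fn": "drive_tool", "kwargs": {
  "rows": [
    {"gripper":-1,"dp":[0.014,-0.007,-0.02],"rot":[0,0,0]},
    {"gripper":-1,"dp":[0.028,-0.0105,-0.045],"rot":[0,0,0]},
    {"gripper":-1,"dp":[0.042,-0.0135,-0.07],"rot":[0,0,0]},
    {"gripper":-1,"dp":[0.054,-0.0165,-0.092],"rot":[0,0,0]},
    {"gripper":-1,"dp":[0.061,-0.0185,-0.105],"rot":[0,0,0]},
    {"gripper":-1,"dp":[0.066,-0.0197,-0.113],"rot":[0,0,0]},
    {"gripper":-1,"dp":[0.066,-0.0197,-0.113],"rot":[0,0,0]},
    {"gripper":-1,"dp":[0.066,-0.0197,-0.113],"rot":[0,0,0]}
  ]
}}

```text
time_s: 7.53
position: [0.6728, 0.2097, 0.0728]
ee_rot: [179.9, 30.1, 160.8]
contact_force: [0.4, 0.1, 1.0]
grip_width: 0.0853
```

```bash
python3 look.py w5
```

```text
7.5333 [0.6728 0.2097 0.0728] [179.9   30.09 160.84] [0.4 0.1 1. ] 0.08533939974721375 [ 12.8   0.6 -24.5  38.6 -15.3  28.4]
```

View pics/w5.png

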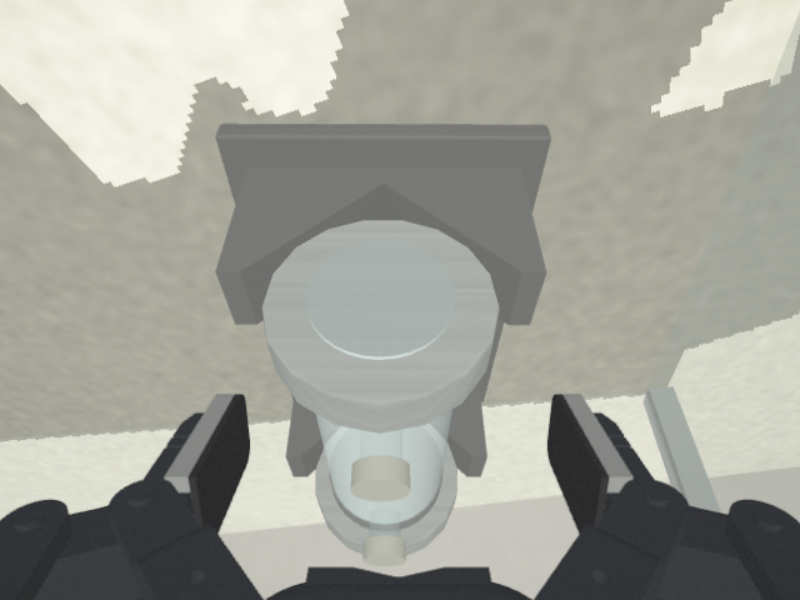

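```bash
python3 - <<'E'
from cellfit import *
st,c=pickle.load(open("w_w5.pkl","rb")); T=wristT(c,st)
crop(c["image"],190,150,420,460,"w5c",2)
s=1/1.25
ext=dict(f=(263*s,499*s,219*s),b=(316*s,457*s,563*s))
for zf in(None,.066):
    q,e=fitcell(c,T,ext,[.669,.208,np.radians(-19),.066],zf); print(q,np.degrees(q[2]),e.round(1))
    Tt=T@np.linalg.inv(c["tool_from_camera"]); print("in tool",(np.linalg.inv(Tt)@np.r_[q[0],q[1],.066 if zf else q[3],1]).round(4))
E
```

```text
[ 0.67316408  0.20643173 -0.33765752  0.06462315] -19.346350792747998 [-0.9  0.9  1.  -1.   1.1 -1.5]
in tool [ 0.0029 -0.003   0.0077  1.    ]
[ 0.67210136  0.20685111 -0.33779637] -19.354306589607315 [-2.5  2.5  1.3 -1.6  1.7  1.5]
in tool [ 0.0031 -0.003   0.006   1.    ]
```

View pics/w5c.png

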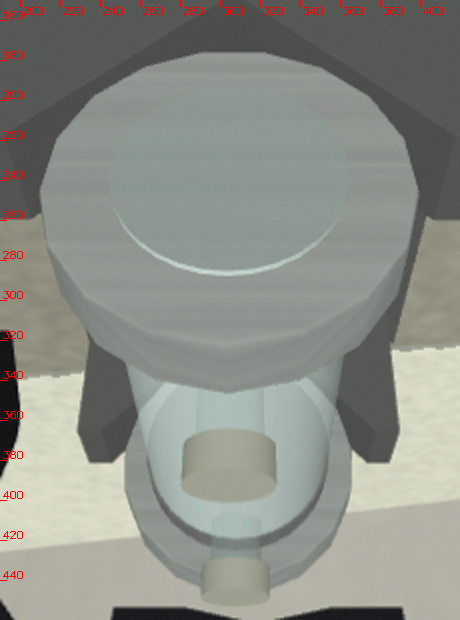

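{"fn": "drive_tool", "kwargs": {
  "rows": [
    {"gripper":-1,"dp":[-0.0015,-0.0027,-0.003],"rot":[0,0,0]},
    {"gripper":-1,"dp":[-0.0015,-0.0027,-0.003],"rot":[0,0,0]},
    {"gripper":-1,"dp":[-0.0015,-0.0027,-0.003],"rot":[0,0,0]},
    {"gripper":0,"dp":[-0.0015,-0.0027,-0.003],"rot":[0,0,0]},
    {"gripper":0,"dp":[-0.0015,-0.0027,-0.003],"rot":[0,0,0]},
    {"gripper":0,"dp":[-0.0015,-0.0027,-0.003],"rot":[0,0,0]}
  ]
}}

```text
time_s: 8.08
position: [0.6708, 0.2068, 0.068]
ee_rot: [180.0, 30.0, 160.9]
contact_force: [-0.2, 0.4, -0.2]
grip_width: 0.0514
```

```bash
python3 look.py w6
```

```text
8.0833 [0.6708 0.2068 0.068 ] [179.96  30.02 160.86] [-0.2  0.4 -0.2] 0.0514122850656703 [ 12.6   0.5 -25.2  38.1 -15.2  28.1]
```

View pics/w6.png

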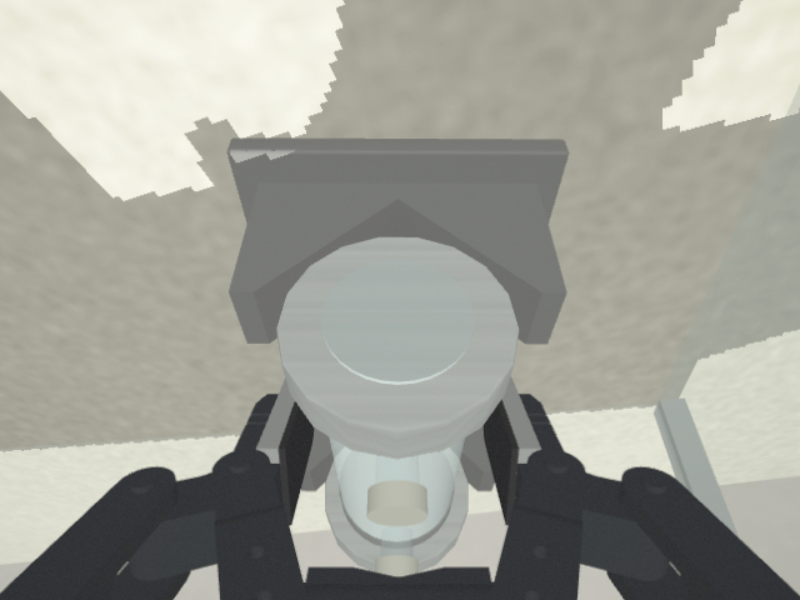

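The cell is centred (column 398) between the pads. Closing.

{"fn": "drive_tool", "kwargs": {
  "rows": [
    {"gripper":0.2,"dp":[0,0,0.001],"rot":[0,0,0]},
    {"gripper":1,"dp":[0,0,0.001],"rot":[0,0,0]},
    {"gripper":1,"dp":[0,0,0.001],"rot":[0,0,0]},
    {"gripper":1,"dp":[0,0,0.001],"rot":[0,0,0]},
    {"gripper":1,"dp":[0,0,0.001],"rot":[0,0,0]},
    {"gripper":1,"dp":[0,0,0.001],"rot":[0,0,0]},
    {"gripper":1,"dp":[0,0,0.001],"rot":[0,0,0]}
  ]
}}

```text
time_s: 8.72
position: [0.6705, 0.2065, 0.0686]
ee_rot: [180.0, 30.0, 160.9]
contact_force: [-3.2, -1.8, 0.9]
grip_width: 0.0349
```

```bash
python3 look.py w7
```

```text
8.7167 [0.6705 0.2065 0.0686] [180.    29.98 160.87] [-3.2 -1.8  0.9] 0.03492606501747127 [ 12.6   0.4 -25.1  38.3 -15.2  28.1]
```

View pics/w7.png

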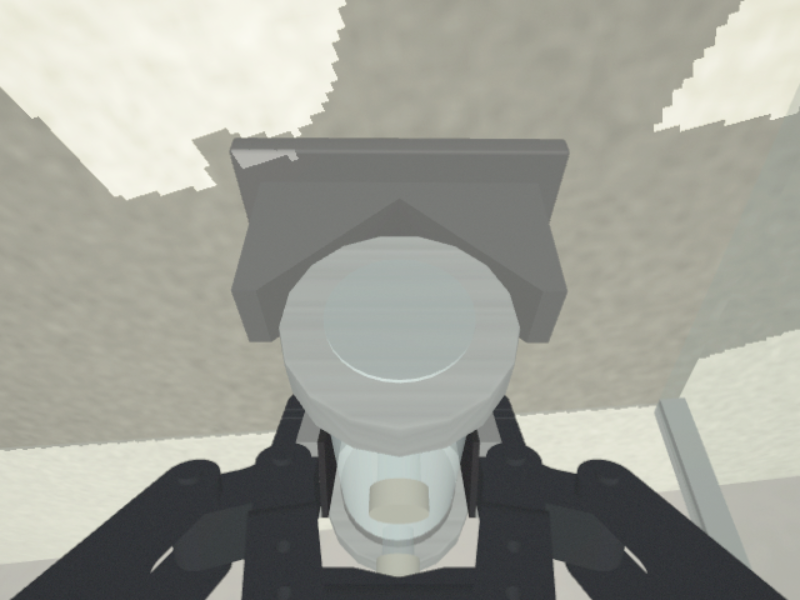

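{"fn": "drive_tool", "kwargs": {
  "rows": [
    {"gripper":1,"dp":[0,0,0.004],"rot":[0,0,0]},
    {"gripper":1,"dp":[0,0,0.01],"rot":[0,0,0]},
    {"gripper":1,"dp":[0,0,0.018],"rot":[0,0,0]},
    {"gripper":1,"dp":[-0.005,0.001,0.026],"rot":[0,0,0]},
    {"gripper":1,"dp":[-0.015,0.003,0.038],"rot":[0,0,0]},
    {"gripper":1,"dp":[-0.03,0.0055,0.053],"rot":[0,0,0]},
    {"gripper":1,"dp":[-0.045,0.0085,0.068],"rot":[0,0,0]},
    {"gripper":1,"dp":[-0.062,0.0115,0.084],"rot":[0,0,0]},
    {"gripper":1,"dp":[-0.079,0.015,0.1],"rot":[0,0,0]},
    {"gripper":1,"dp":[-0.096,0.018,0.118],"rot":[0,0,0]},
    {"gripper":1,"dp":[-0.113,0.021,0.136],"rot":[0,0,0]},
    {"gripper":1,"dp":[-0.13,0.0245,0.154],"rot":[0,0,0]},
    {"gripper":1,"dp":[-0.147,0.0275,0.172],"rot":[0,0,0]},
    {"gripper":1,"dp":[-0.162,0.03,0.19],"rot":[0,0,0]},
    {"gripper":1,"dp":[-0.175,0.033,0.208],"rot":[0,0,0]},
    {"gripper":1,"dp":[-0.187,0.035,0.226],"rot":[0,0,0]},
    {"gripper":1,"dp":[-0.195,0.037,0.24],"rot":[0,0,0]},
    {"gripper":1,"dp":[-0.2,0.037,0.25],"rot":[0,0,0]},
    {"gripper":1,"dp":[-0.2,0.037,0.25],"rot":[0,0,0]}
  ]
}}

```text
time_s: 10.35
position: [0.4707, 0.2443, 0.3226]
ee_rot: [179.7, 30.2, 160.8]
contact_force: [0.3, 1.1, -3.4]
grip_width: 0.0346
```

```bash
python3 look.py w8
```

```text
10.35 [0.4707 0.2443 0.3226] [179.74  30.22 160.8 ] [ 0.3  1.1 -3.4] 0.034630239889309876 [ 23.7 -30.7 -24.2  73.2 -19.8  38.7]
```

View pics/w8.png

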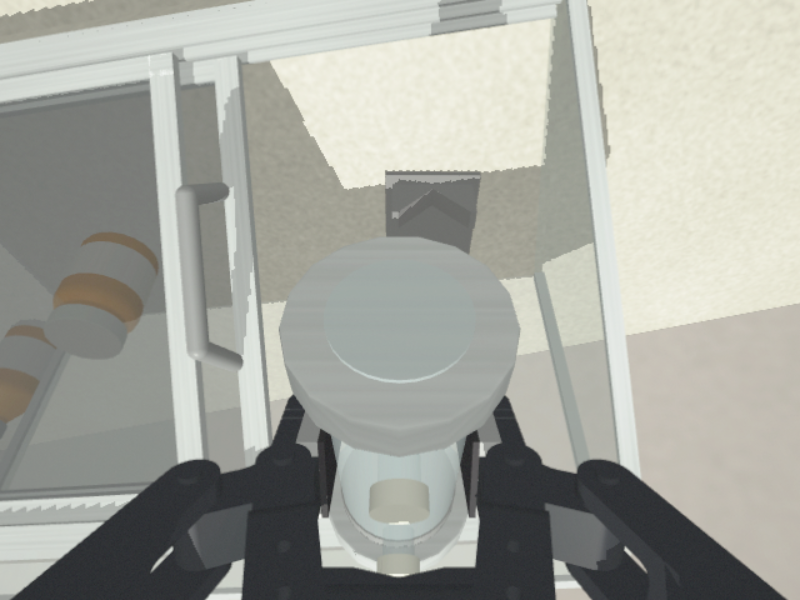

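{"fn": "drive_tool", "kwargs": {
  "rows": [
    {"gripper":1,"dp":[-0.002,-0.012,0.005],"rot":[0,0,0]},
    {"gripper":1,"dp":[-0.004,-0.035,0.01],"rot":[0,0,0]},
    {"gripper":1,"dp":[-0.006,-0.07,0.01],"rot":[0,0,-0.02]},
    {"gripper":1,"dp":[-0.008,-0.107,0.01],"rot":[0,0,-0.04]},
    {"gripper":1,"dp":[-0.01,-0.145,0.01],"rot":[0,0,-0.06]},
    {"gripper":1,"dp":[-0.01,-0.183,0.01],"rot":[0,0,-0.08]},
    {"gripper":1,"dp":[-0.01,-0.221,0.01],"rot":[0,0,-0.1]},
    {"gripper":1,"dp":[-0.01,-0.259,0.01],"rot":[0,0,-0.12]},
    {"gripper":1,"dp":[-0.01,-0.297,0.01],"rot":[0,0,-0.14]},
    {"gripper":1,"dp":[-0.01,-0.335,0.01],"rot":[0,0,-0.16]},
    {"gripper":1,"dp":[-0.008,-0.373,0.01],"rot":[0,0,-0.18]},
    {"gripper":1,"dp":[-0.006,-0.411,0.01],"rot":[0,0,-0.2]},
    {"gripper":1,"dp":[-0.004,-0.449,0.01],"rot":[0,0,-0.23]},
    {"gripper":1,"dp":[-0.002,-0.487,0.005],"rot":[0,0,-0.25]},
    {"gripper":1,"dp":[0,-0.525,-0.01],"rot":[0,0,-0.28]},
    {"gripper":1,"dp":[0.002,-0.56,-0.03],"rot":[0,0,-0.3]},
    {"gripper":1,"dp":[0.004,-0.585,-0.05],"rot":[0,0,-0.319]},
    {"gripper":1,"dp":[0.005,-0.598,-0.065],"rot":[0,0,-0.319]},
    {"gripper":1,"dp":[0.005,-0.603,-0.073],"rot":[0,0,-0.319]},
    {"gripper":1,"dp":[0.005,-0.603,-0.073],"rot":[0,0,-0.319]}
  ]
}}

```text
time_s: 12.07
position: [0.4743, -0.3593, 0.2414]
ee_rot: [179.9, 29.7, 142.4]
contact_force: [-0.5, 0.6, -4.3]
grip_width: 0.0348
```

```bash
python3 look.py w9; python3 - <<'E'
from h import *
c=capture("scene"); crop(c["image"],180,90,330,200,"s9",5)
E
```

```text
12.0667 [ 0.4743 -0.3593  0.2414] [179.88  29.67 142.44] [-0.5  0.6 -4.3] 0.034828559801869496 [-53.6 -32.5 -34.4  59.4   8.  -14. ]
```

View pics/w9.png

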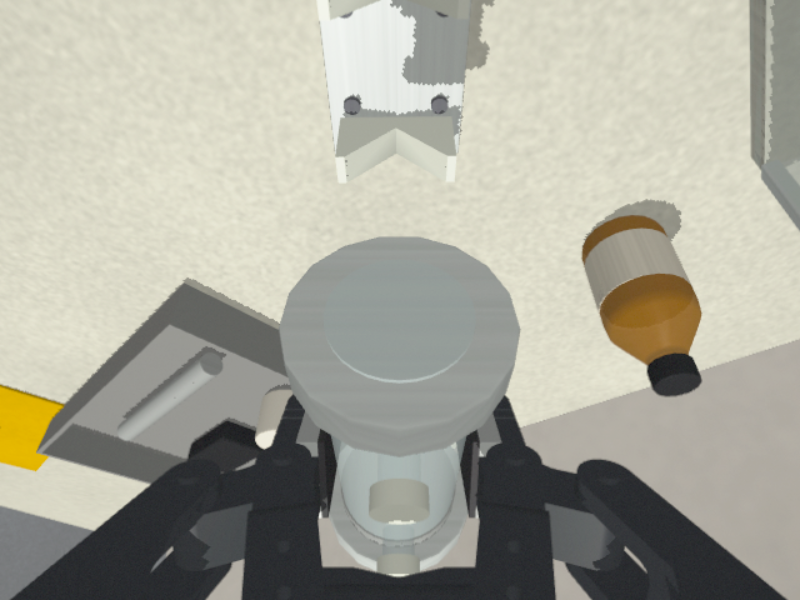

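View pics/s9.png

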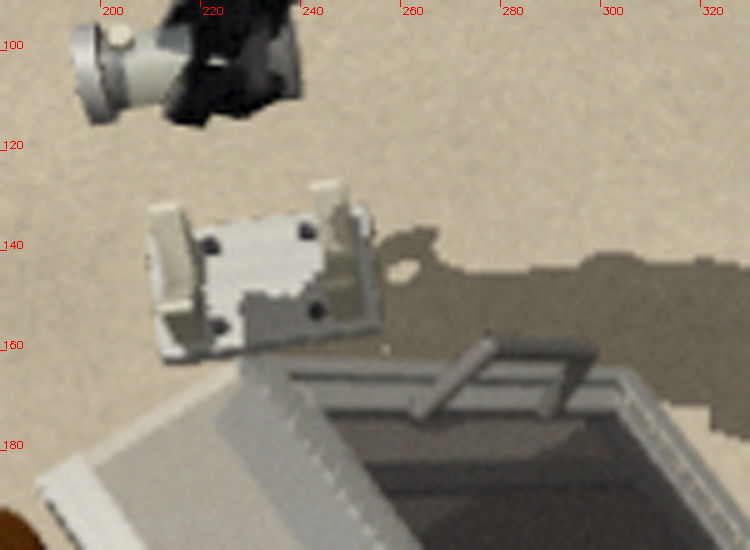

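```bash
python3 - <<'E'
from fit import *
st,c=pickle.load(open("w_w9.pkl","rb")); T=wristT(c,st)
crop(c["image"],250,0,390,155,"w9c",5)
# predicted cradle points
cen=np.array([.4774,-.3602,0]);a=np.radians(-37.5);Rm=np.array([[np.cos(a),-np.sin(a),0],[np.sin(a),np.cos(a),0],[0,0,1]])
for P in ((.055,.034,.053),(.055,-.034,.053),(.037,.034,.053),(.037,-.034,.053),(.055,0,.024),(.037,0,.024)):
    q=proj(c,T,Rm@np.array(P)+cen)[0]; print(P,q.round(1),((q-[250,0])*5).round(0))
E
```

```text
(0.055, 0.034, 0.053) [365.3 145. ] [577. 725.]
(0.055, -0.034, 0.053) [271.9 145.1] [109. 725.]
(0.037, 0.034, 0.053) [367.5 124.1] [587. 621.]
(0.037, -0.034, 0.053) [269.8 124.2] [ 99. 621.]
(0.055, 0, 0.024) [318.5 121.7] [343. 609.]
(0.037, 0, 0.024) [318.5 101.1] [343. 506.]
```

View pics/w9c.png

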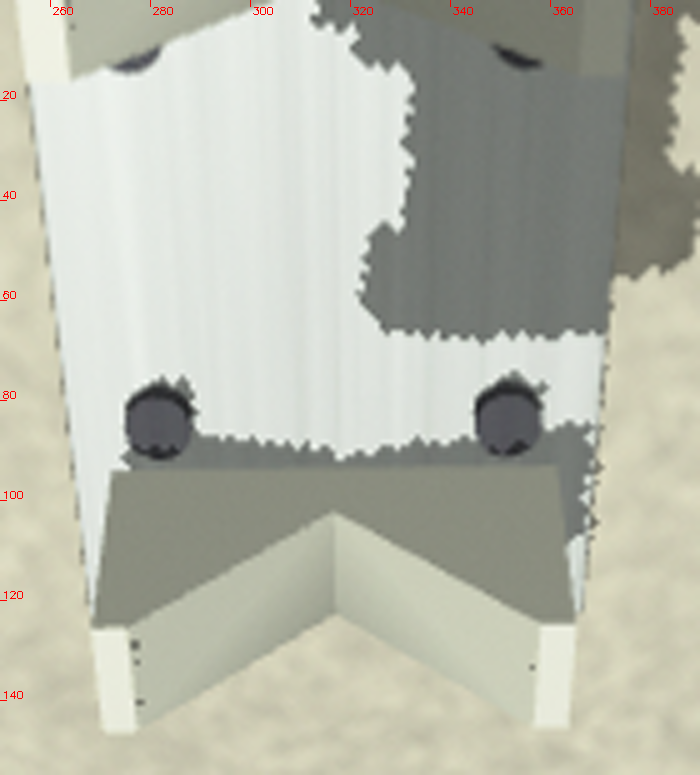

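{"fn": "drive_tool", "kwargs": {
  "rows": [
    {"gripper":1,"dp":[0.0005,-0.0005,-0.01],"rot":[0,0,0.0105]},
    {"gripper":1,"dp":[0.0014,-0.0011,-0.03],"rot":[0,0,0.0105]},
    {"gripper":1,"dp":[0.0014,-0.0011,-0.055],"rot":[0,0,0.0105]},
    {"gripper":1,"dp":[0.0014,-0.0011,-0.08],"rot":[0,0,0.0105]},
    {"gripper":1,"dp":[0.0014,-0.0011,-0.105],"rot":[0,0,0.0105]},
    {"gripper":1,"dp":[0.0014,-0.0011,-0.125],"rot":[0,0,0.0105]},
    {"gripper":1,"dp":[0.0014,-0.0011,-0.14],"rot":[0,0,0.0105]},
    {"gripper":1,"dp":[0.0014,-0.0011,-0.15],"rot":[0,0,0.0105]},
    {"gripper":1,"dp":[0.0014,-0.0011,-0.157],"rot":[0,0,0.0105]},
    {"gripper":1,"dp":[0.0014,-0.0011,-0.16],"rot":[0,0,0.0105]},
    {"gripper":1,"dp":[0.0014,-0.0011,-0.16],"rot":[0,0,0.0105]},
    {"gripper":1,"dp":[0.0014,-0.0011,-0.16],"rot":[0,0,0.0105]}
  ]
}}

```text
time_s: 13.17
position: [0.4776, -0.3608, 0.0871]
ee_rot: [180.0, 30.1, 143.2]
contact_force: [0.2, 0.0, -4.3]
grip_width: 0.0345
```

```bash
python3 look.py w10; python3 - <<'E'
from h import *
c=capture("scene"); crop(c["image"],195,100,275,170,"s10",9)
c=capture("top"); crop(c["image"],400,230,480,310,"t10",7)
E
```

```text
13.1667 [ 0.4776 -0.3608  0.0871] [179.99  30.1  143.22] [ 0.2  0.  -4.3] 0.03446514492712909 [-53.6 -28.9 -48.3  41.6   8.4 -14.7]
```

View pics/w10.png

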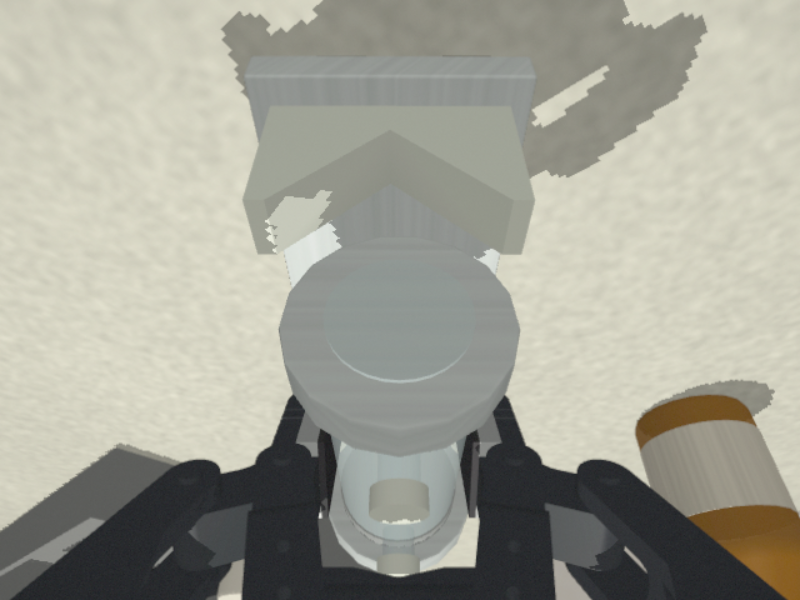

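View pics/s10.png

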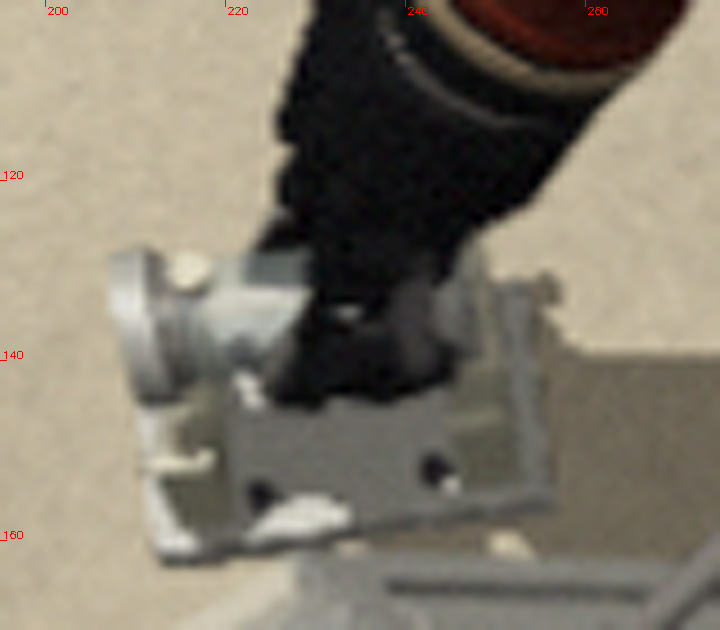

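View pics/t10.png

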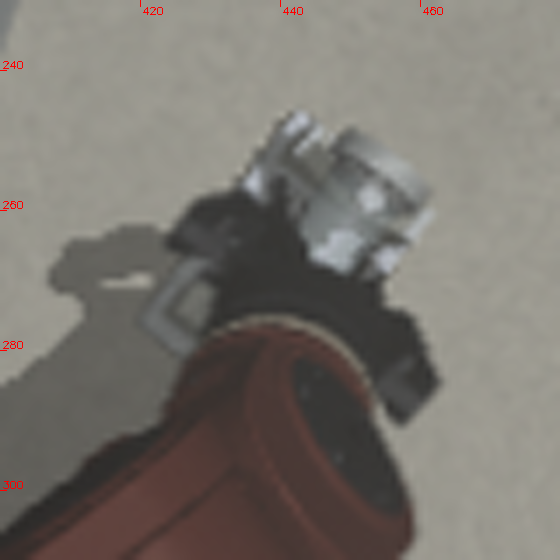

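```bash
python3 - <<'E'
from cellfit import *
st,c=pickle.load(open("w_w10.pkl","rb")); T=wristT(c,st)
crop(c["image"],180,30,450,210,"w10c",3)
Tt=T@np.linalg.inv(c["tool_from_camera"])
s=1/1.25
obs={(-.055,.034,.053):(534*s,202*s),(-.055,-.034,.053):(243*s,202*s),(-.037,.034,.053):(521*s,254*s),(-.037,-.034,.053):(259*s,254*s),(-.055,0,.024):(391*s,130*s),(-.037,0,.024):(391*s,183*s)}
def f(q):
    a=q[2];Rm=np.array([[np.cos(a),-np.sin(a),0],[np.sin(a),np.cos(a),0],[0,0,1]])
    return np.concatenate([proj(c,T,Rm@np.array(P)+[q[0],q[1],0])[0]-o for P,o in obs.items()])
r=least_squares(f,[.4775,-.3617,np.radians(-37)],loss='soft_l1');print(r.x,np.degrees(r.x[2]),r.fun.reshape(-1,2).round(1))
ext=dict(f=(279*s,520*s,237*s),b=(330*s,470*s,573*s))
q,e=fitcell(c,T,ext,[.48,-.36,np.radians(-37),.085]);print(q,np.degrees(q[2]),e.round(1),"tool",(np.linalg.inv(Tt)@np.r_[q[0],q[1],q[3],1]).round(4))
E
```

```text
[ 0.47686921 -0.36206681 -0.64250046] -36.812564510524865 [[ 2.7 -0.6]
 [-1.2 -0.7]
 [ 1.9  1.5]
 [-1.5  1.4]
 [-0.4 -0. ]
 [ 0.1  1. ]]
[ 0.48110779 -0.36210507 -0.63721393  0.08204374] -36.50966899878013 [ 0.9 -0.9 -0.3 -1.5  1.5  0.4] tool [-5.0e-04  1.1e-03  6.1e-03  1.0e+00]
```

View pics/w10c.png

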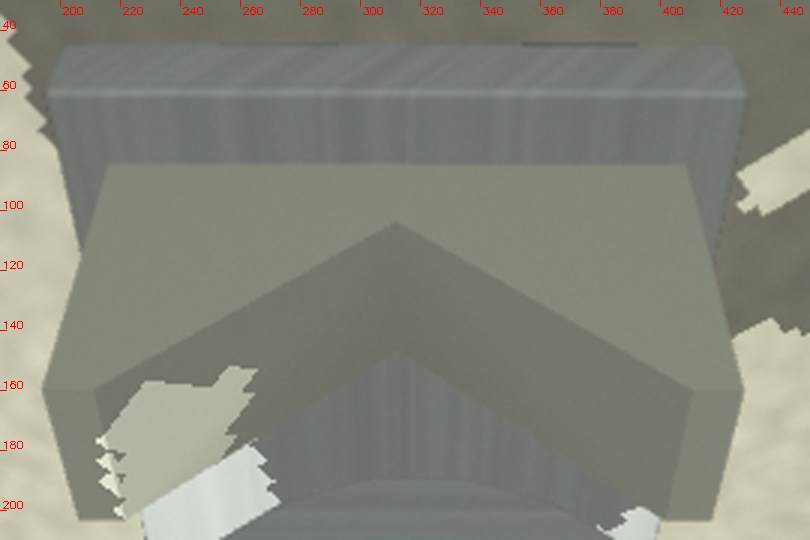

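{"fn": "drive_tool", "kwargs": {
  "rows": [
    {"gripper":1,"dp":[-0.0032,0,-0.001],"rot":[0,0,0]},
    {"gripper":1,"dp":[-0.0032,0,-0.004],"rot":[0,0,0]},
    {"gripper":1,"dp":[-0.0032,0,-0.008],"rot":[0,0,0]},
    {"gripper":1,"dp":[-0.0032,0,-0.012],"rot":[0,0,0]},
    {"gripper":1,"dp":[-0.0032,0,-0.015],"rot":[0,0,0]},
    {"gripper":1,"dp":[-0.0032,0,-0.017],"rot":[0,0,0]},
    {"gripper":1,"dp":[-0.0032,0,-0.017],"rot":[0,0,0]},
    {"gripper":1,"dp":[-0.0032,0,-0.017],"rot":[0,0,0]}
  ]
}}

```text
time_s: 13.98
position: [0.4739, -0.3602, 0.0685]
ee_rot: [180.0, 30.0, 143.2]
contact_force: [0.6, 0.3, -3.8]
grip_width: 0.0346
```

```bash
python3 look.py w11
```

```text
13.9833 [ 0.4739 -0.3602  0.0685] [179.95  29.98 143.18] [ 0.6  0.3 -3.8] 0.03455613212191455 [-54.  -28.3 -49.8  39.6   8.5 -15. ]
```

View pics/w11.png

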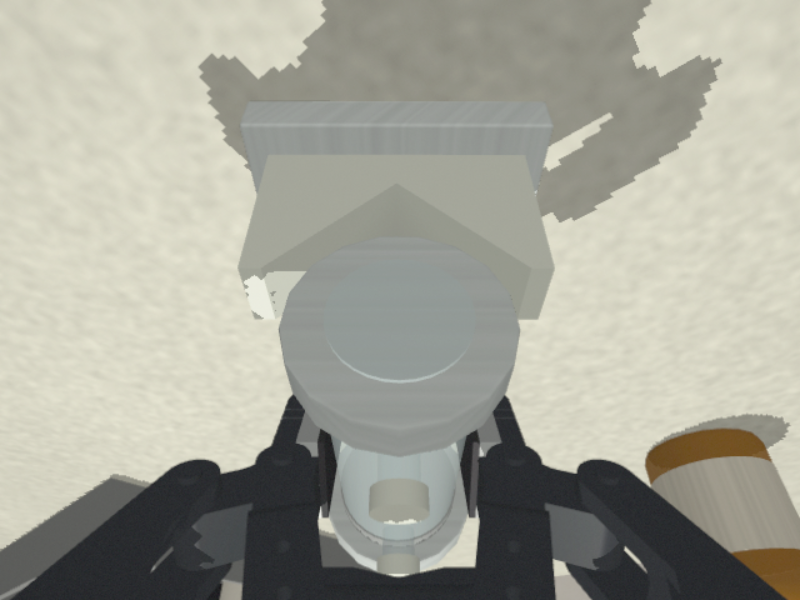

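{"fn": "drive_tool", "kwargs": {
  "rows": [
    {"gripper":1,"dp":[0,-0.0003,-0.001],"rot":[0,0,0]},
    {"gripper":1,"dp":[0,-0.0003,-0.003],"rot":[0,0,0]},
    {"gripper":1,"dp":[0,-0.0003,-0.005],"rot":[0,0,0]},
    {"gripper":1,"dp":[0,-0.0003,-0.006],"rot":[0,0,0]},
    {"gripper":1,"dp":[0,-0.0003,-0.006],"rot":[0,0,0]},
    {"gripper":1,"dp":[0,-0.0003,-0.006],"rot":[0,0,0]}
  ]
}}

```text
time_s: 14.53
position: [0.4739, -0.3606, 0.0626]
ee_rot: [180.0, 30.0, 143.2]
contact_force: [-0.3, -0.7, -3.8]
grip_width: 0.0348
```

```bash
python3 look.py w12; python3 - <<'E'
import cv2,numpy as np
a=cv2.imread("pics/w7.png")[100:480,200:600];b=cv2.imread("pics/w12.png")[100:480,200:600]
cv2.imwrite("pics/cmp12.png",np.hstack([a,b]))
E
```

```text
14.5333 [ 0.4739 -0.3606  0.0626] [179.96  29.99 143.18] [-0.3 -0.7 -3.8] 0.03476566823512483 [-54.  -27.9 -50.1  38.9   8.5 -15. ]
```

View pics/cmp12.png

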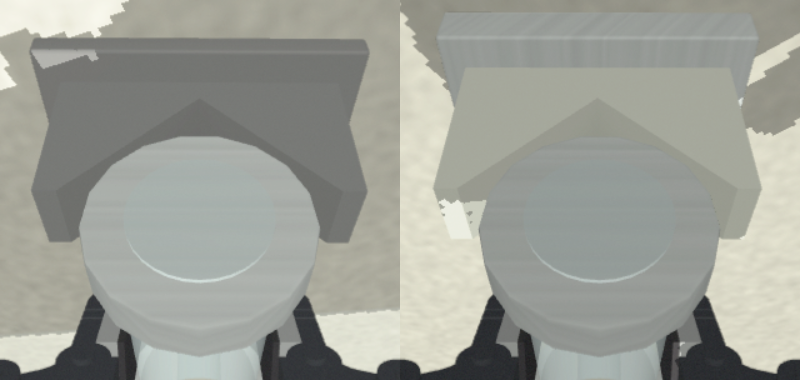

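{"fn": "drive_tool", "kwargs": {
  "rows": [
    {"gripper":1,"dp":[0.0011,-0.001,-0.0003],"rot":[0,0,0]},
    {"gripper":1,"dp":[0.0011,-0.001,-0.001],"rot":[0,0,0]},
    {"gripper":1,"dp":[0.0011,-0.001,-0.0015],"rot":[0,0,0]},
    {"gripper":1,"dp":[0.0011,-0.001,-0.0018],"rot":[0,0,0]},
    {"gripper":1,"dp":[0.0011,-0.001,-0.0018],"rot":[0,0,0]},
    {"gripper":1,"dp":[0.0011,-0.001,-0.0018],"rot":[0,0,0]}
  ]
}}

```text
time_s: 15.08
position: [0.475, -0.3616, 0.061]
ee_rot: [180.0, 30.0, 143.2]
contact_force: [0.1, 0.2, -4.1]
grip_width: 0.0344
```

```bash
python3 look.py w13; python3 - <<'E'
import cv2,numpy as np
a=cv2.imread("pics/w7.png")[100:480,200:600];b=cv2.imread("pics/w13.png")[100:480,200:600]
cv2.imwrite("pics/cmp13.png",np.hstack([a,b]))
E
```

```text
15.0833 [ 0.475  -0.3616  0.061 ] [179.96  30.   143.19] [ 0.1  0.2 -4.1] 0.03440125619595121 [-53.9 -27.4 -50.   38.5   8.5 -14.9]
```

View pics/cmp13.png

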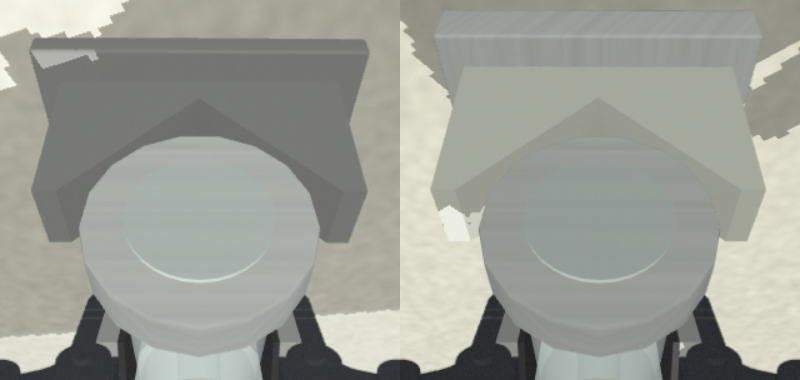

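{"fn": "drive_tool", "kwargs": {
  "rows": [
    {"gripper":1,"dp":[0,0,-0.0004],"rot":[0,0,0]},
    {"gripper":1,"dp":[0,0,-0.0008],"rot":[0,0,0]},
    {"gripper":1,"dp":[0,0,-0.001],"rot":[0,0,0]},
    {"gripper":1,"dp":[0,0,-0.001],"rot":[0,0,0]}
  ]
}}

```text
time_s: 15.47
position: [0.4752, -0.362, 0.0605]
ee_rot: [180.0, 30.0, 143.2]
contact_force: [-1.7, 1.1, -0.2]
grip_width: 0.0343
```

{"fn": "drive_tool", "kwargs": {
  "rows": [
    {"gripper":0.12,"dp":[0,0,-0.0002],"rot":[0,0,0]},
    {"gripper":0.05,"dp":[0,0,-0.0002],"rot":[0,0,0]},
    {"gripper":-0.1,"dp":[0,0,0],"rot":[0,0,0]},
    {"gripper":-0.4,"dp":[0,0,0],"rot":[0,0,0]},
    {"gripper":-0.8,"dp":[0,0,0],"rot":[0,0,0]},
    {"gripper":-1,"dp":[0,0,0],"rot":[0,0,0]},
    {"gripper":-1,"dp":[0,0,0],"rot":[0,0,0]},
    {"gripper":-1,"dp":[0,0,0],"rot":[0,0,0]}
  ]
}}

```text
time_s: 16.13
position: [0.4751, -0.3617, 0.0601]
ee_rot: [180.0, 30.0, 143.2]
contact_force: [-0.6, 1.4, 0.4]
grip_width: 0.0852
```

```bash
python3 look.py w14
```

```text
16.1333 [ 0.4751 -0.3617  0.0601] [179.96  30.01 143.19] [-0.6  1.4  0.4] 0.08524039596118109 [-53.9 -27.3 -50.   38.4   8.5 -14.9]
```

View pics/w14.png

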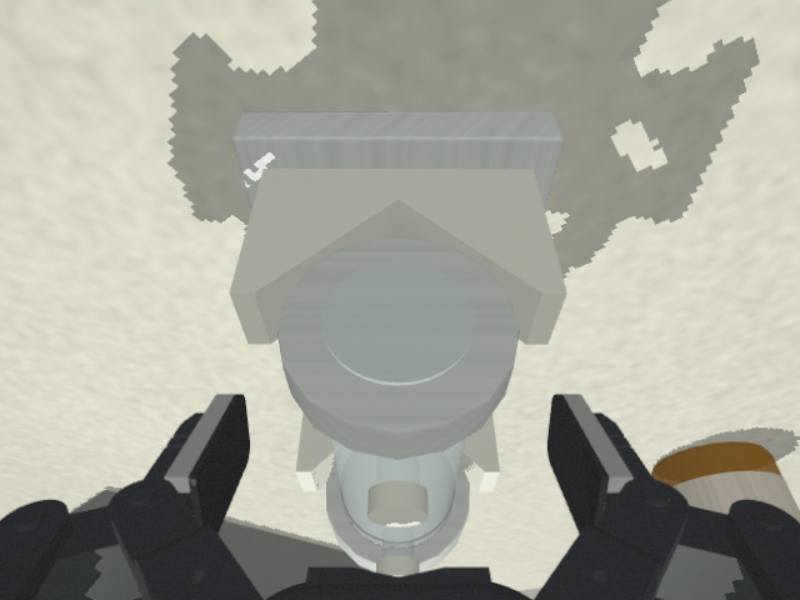

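{"fn": "drive_tool", "kwargs": {
  "rows": [
    {"gripper":-1,"dp":[-0.004,0.003,0.009],"rot":[0,0,0]},
    {"gripper":-1,"dp":[-0.012,0.009,0.026],"rot":[0,0,0]},
    {"gripper":-1,"dp":[-0.022,0.0165,0.048],"rot":[0,0,0]},
    {"gripper":-1,"dp":[-0.034,0.0255,0.074],"rot":[0,0,0]},
    {"gripper":-1,"dp":[-0.045,0.034,0.1],"rot":[0,0,0]},
    {"gripper":-1,"dp":[-0.05,0.038,0.13],"rot":[0,0,0]},
    {"gripper":-1,"dp":[-0.05,0.04,0.165],"rot":[0,0,0]},
    {"gripper":-1,"dp":[-0.05,0.04,0.2],"rot":[0,0,0]},
    {"gripper":-1,"dp":[-0.05,0.045,0.235],"rot":[0,0,0]},
    {"gripper":-1,"dp":[-0.05,0.05,0.26],"rot":[0,0,0]},
    {"gripper":-1,"dp":[-0.05,0.05,0.26],"rot":[0,0,0]}
  ]
}}

```text
time_s: 17.1
position: [0.4261, -0.3124, 0.3273]
ee_rot: [-179.9, 30.5, 143.3]
contact_force: [0.3, -0.9, 0.7]
grip_width: 0.0858
```

```bash
python3 look.py w15;python3 - <<'E'
from h import *
c=capture("scene"); crop(c["image"],195,110,275,170,"s15",9)
E
```

```text
17.1 [ 0.4261 -0.3124  0.3273] [-179.86   30.5   143.3 ] [ 0.3 -0.9  0.7] 0.08576432952810688 [-55.6 -44.2 -32.9  72.2   9.3 -16.5]
```

View pics/w15.png

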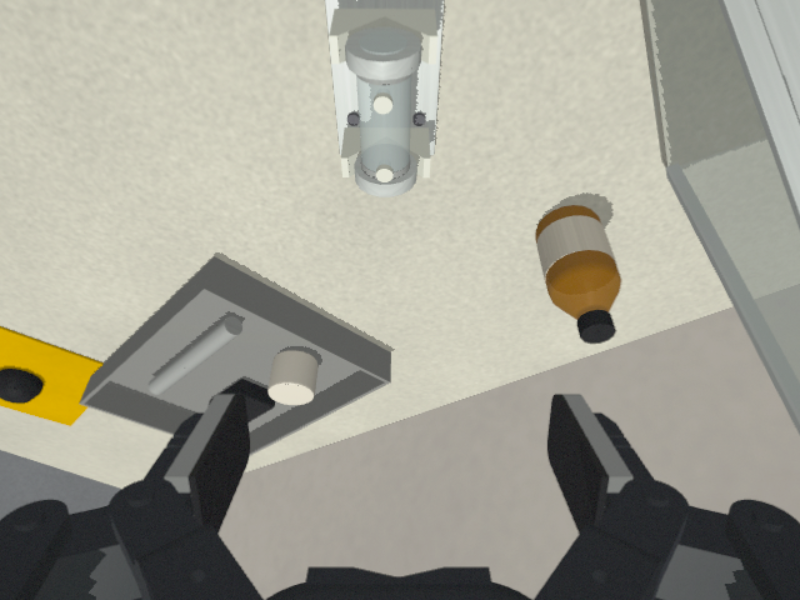

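View pics/s15.png

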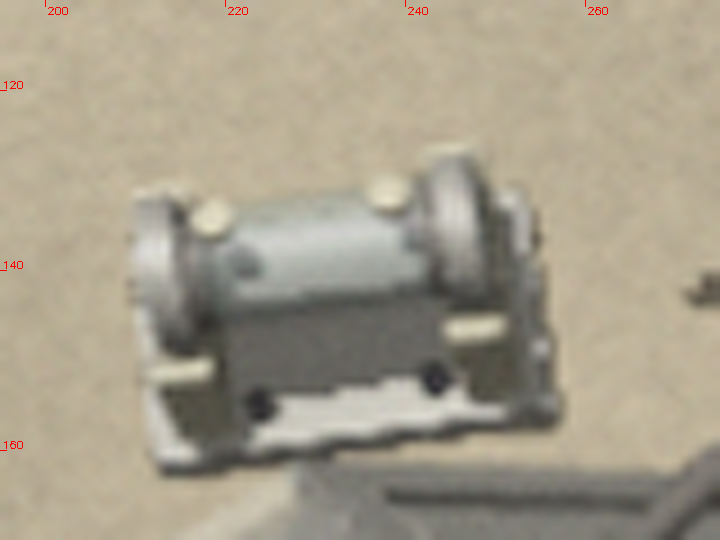

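The cell lies in both saddles with its caps up. Next is the door handle.

{"fn": "drive_tool", "kwargs": {
  "rows": [
    {"gripper":-1,"dp":[0.0,0.02,0.01],"rot":[0,0,0.02]},
    {"gripper":-1,"dp":[0.005,0.055,0.015],"rot":[0,0,0.06]},
    {"gripper":-1,"dp":[0.01,0.09,0.015],"rot":[0,0,0.1]},
    {"gripper":-1,"dp":[0.013,0.128,0.015],"rot":[0,0,0.14]},
    {"gripper":-1,"dp":[0.016,0.166,0.015],"rot":[0,0,0.18]},
    {"gripper":-1,"dp":[0.02,0.204,0.015],"rot":[0,0,0.22]},
    {"gripper":-1,"dp":[0.024,0.242,0.015],"rot":[0,0,0.26]},
    {"gripper":-1,"dp":[0.028,0.28,0.01],"rot":[0,0,0.3]},
    {"gripper":-0.5,"dp":[0.032,0.318,0.005],"rot":[0,0,0.34]},
    {"gripper":0,"dp":[0.036,0.355,0],"rot":[0,0,0.38]},
    {"gripper":0,"dp":[0.041,0.39,-0.01],"rot":[0,0,0.42]},
    {"gripper":0,"dp":[0.045,0.415,-0.02],"rot":[0,0,0.4547]},
    {"gripper":0,"dp":[0.0476,0.429,-0.027],"rot":[0,0,0.4547]},
    {"gripper":0,"dp":[0.0476,0.429,-0.027],"rot":[0,0,0.4547]},
    {"gripper":0,"dp":[0.0476,0.429,-0.027],"rot":[0,0,0.4547]}
  ]
}}

```text
time_s: 18.45
position: [0.4784, 0.1214, 0.2923]
ee_rot: [-179.7, 29.4, 169.4]
contact_force: [-0.5, -0.2, -0.4]
grip_width: 0.0423
```

```bash
python3 look.py w16; python3 - <<'E'
from fit import *
st,c=pickle.load(open("w_w16.pkl","rb")); T=wristT(c,st)
u=.0425*np.array([np.sin(np.radians(38)),0,np.cos(np.radians(38))])
for t in (.195,.205):
    P=np.array([[-.077,.232-t,.184]]); print(t,(proj(c,T,W(p,np.r_[P+u,P,P-u]))*1.25).round(0).tolist())
E
```

```text
18.45 [0.4784 0.1214 0.2923] [-179.75   29.4   169.42] [-0.5 -0.2 -0.4] 0.04228802960005837 [  3.  -48.1 -38.4  71.1  -6.9  11.9]
0.195 [[407.0, 349.0], [408.0, 255.0], [408.0, 162.0]]
0.205 [[385.0, 349.0], [386.0, 254.0], [386.0, 162.0]]
```

View pics/w16.png

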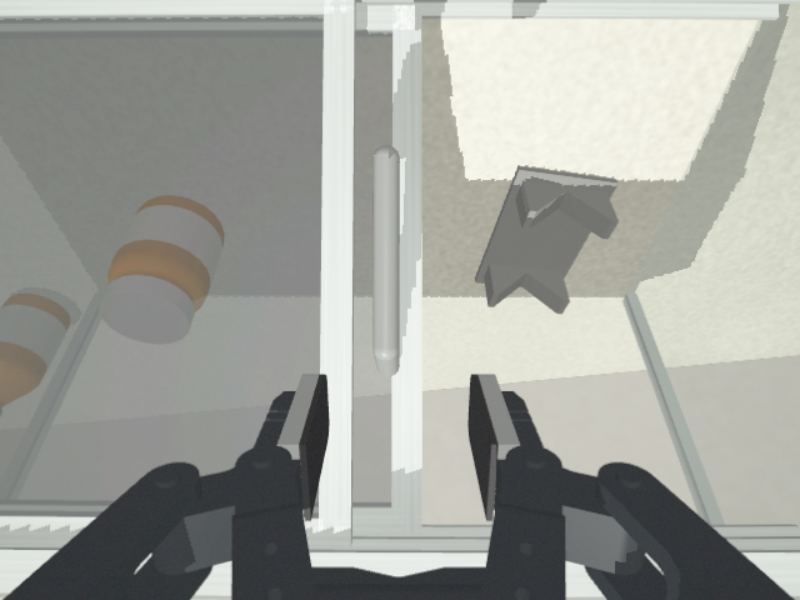

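{"fn": "drive_tool", "kwargs": {
  "rows": [
    {"gripper":0,"dp":[0.01,-0.003,-0.025],"rot":[0,0,0]},
    {"gripper":0,"dp":[0.02,-0.006,-0.05],"rot":[0,0,0]},
    {"gripper":0,"dp":[0.026,-0.007,-0.07],"rot":[0,0,0]},
    {"gripper":0,"dp":[0.027,-0.007,-0.075],"rot":[0,0,0]},
    {"gripper":0,"dp":[0.027,-0.007,-0.075],"rot":[0,0,0]},
    {"gripper":0,"dp":[0.027,-0.007,-0.075],"rot":[0,0,0]}
  ]
}}

```text
time_s: 19.0
position: [0.5066, 0.1127, 0.221]
ee_rot: [-179.8, 29.6, 169.2]
contact_force: [-0.4, 0.4, 0.2]
grip_width: 0.0427
```

```bash
python3 look.py w17
```

```text
19.0 [0.5066 0.1127 0.221 ] [-179.81   29.64  169.16] [-0.4  0.4  0.2] 0.04272024230292669 [  1.6 -46.1 -44.9  62.1  -6.3  10.8]
```

View pics/w17.png

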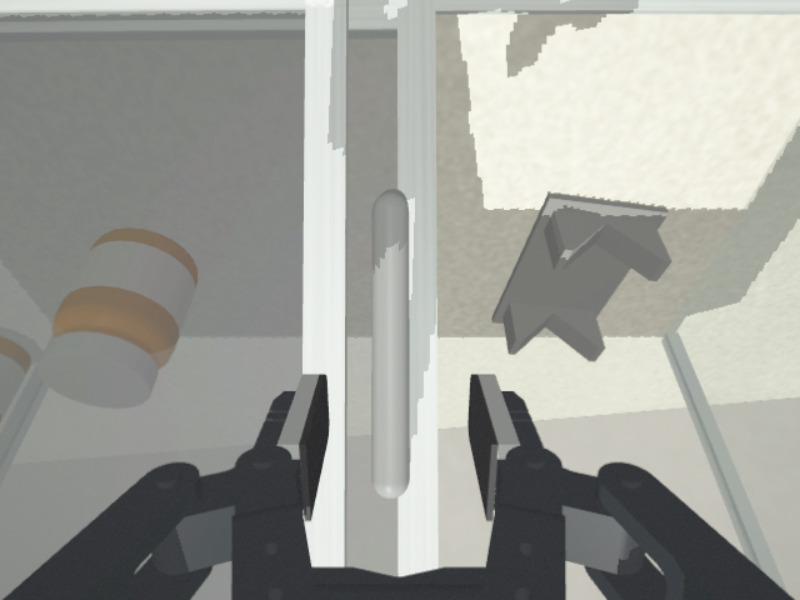

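{"fn": "drive_tool", "kwargs": {
  "rows": [
    {"gripper":0,"dp":[0.003,-0.0025,-0.014],"rot":[0,0,0]},
    {"gripper":0,"dp":[0.0055,-0.0035,-0.027],"rot":[0,0,0]},
    {"gripper":0,"dp":[0.0064,-0.0035,-0.034],"rot":[0,0,0]},
    {"gripper":0,"dp":[0.0064,-0.0035,-0.034],"rot":[0,0,0]},
    {"gripper":1,"dp":[0.0064,-0.0035,-0.034],"rot":[0,0,0]},
    {"gripper":1,"dp":[0.0064,-0.0035,-0.034],"rot":[0,0,0]},
    {"gripper":1,"dp":[0.0064,-0.0035,-0.034],"rot":[0,0,0]},
    {"gripper":1,"dp":[0.0064,-0.0035,-0.034],"rot":[0,0,0]},
    {"gripper":1,"dp":[0.0064,-0.0035,-0.034],"rot":[0,0,0]},
    {"gripper":1,"dp":[0.0064,-0.0035,-0.034],"rot":[0,0,0]}
  ]
}}

```text
time_s: 19.88
position: [0.5131, 0.11, 0.1874]
ee_rot: [-179.8, 29.7, 169.2]
contact_force: [-5.3, -0.8, 6.3]
grip_width: 0.0103
```

```bash
python3 look.py w18
```

```text
19.8833 [0.5131 0.11   0.1874] [-179.82   29.7   169.23] [-5.3 -0.8  6.3] 0.0102787710683191 [  1.1 -45.5 -48.1  58.3  -6.   10.4]
```

View pics/w18.png

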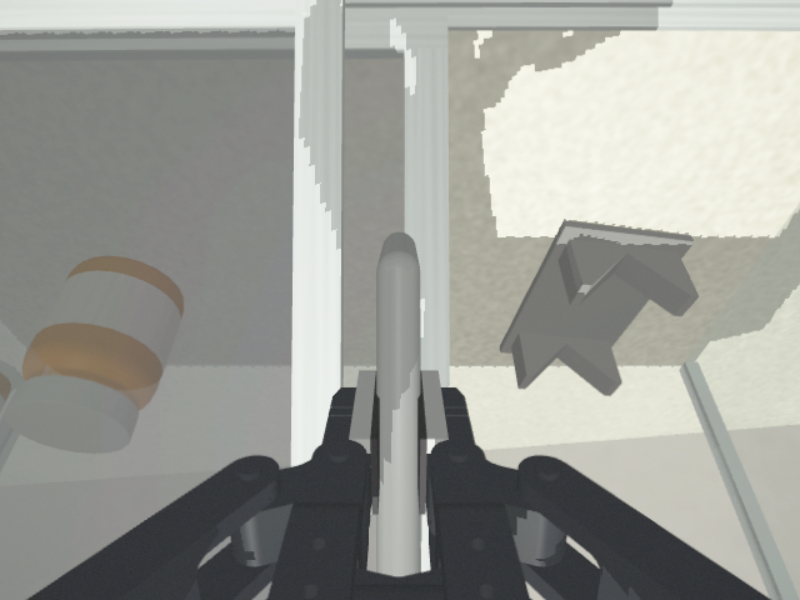

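{"fn": "drive_tool", "kwargs": {
  "rows": [
    {"gripper":1,"dp":[0.0006,0.003,0],"rot":[0,0,0]},
    {"gripper":1,"dp":[0.0017,0.009,0],"rot":[0,0,0]},
    {"gripper":1,"dp":[0.0036,0.019,0],"rot":[0,0,0]},
    {"gripper":1,"dp":[0.0059,0.031,0],"rot":[0,0,0]},
    {"gripper":1,"dp":[0.0081,0.043,0],"rot":[0,0,0]},
    {"gripper":1,"dp":[0.0104,0.055,0],"rot":[0,0,0]},
    {"gripper":1,"dp":[0.0127,0.067,0],"rot":[0,0,0]},
    {"gripper":1,"dp":[0.0149,0.079,0],"rot":[0,0,0]},
    {"gripper":1,"dp":[0.0172,0.091,0],"rot":[0,0,0]},
    {"gripper":1,"dp":[0.0195,0.103,0],"rot":[0,0,0]},
    {"gripper":1,"dp":[0.0217,0.115,0],"rot":[0,0,0]},
    {"gripper":1,"dp":[0.024,0.127,0],"rot":[0,0,0]},
    {"gripper":1,"dp":[0.0263,0.139,0],"rot":[0,0,0]},
    {"gripper":1,"dp":[0.0285,0.151,0],"rot":[0,0,0]},
    {"gripper":1,"dp":[0.0308,0.163,0],"rot":[0,0,0]},
    {"gripper":1,"dp":[0.0329,0.174,0],"rot":[0,0,0]},
    {"gripper":1,"dp":[0.0346,0.183,0],"rot":[0,0,0]},
    {"gripper":1,"dp":[0.036,0.19,0],"rot":[0,0,0]},
    {"gripper":1,"dp":[0.0367,0.194,0],"rot":[0,0,0]},
    {"gripper":1,"dp":[0.037,0.196,0],"rot":[0,0,0]}
  ]
}}

```text
time_s: 21.6
position: [0.55, 0.3069, 0.1874]
ee_rot: [-179.9, 29.7, 169.3]
contact_force: [-5.9, -2.2, 8.8]
grip_width: 0.0103
```

{"fn": "drive_tool", "kwargs": {
  "rows": [
    {"gripper":1,"dp":[0.0004,0.002,0],"rot":[0,0,0]},
    {"gripper":1,"dp":[0.0008,0.004,0],"rot":[0,0,0]},
    {"gripper":1,"dp":[0.001,0.0055,0],"rot":[0,0,0]},
    {"gripper":1,"dp":[0.001,0.0055,0],"rot":[0,0,0]}
  ]
}}

```text
time_s: 21.93
position: [0.5505, 0.3097, 0.1873]
ee_rot: [-179.5, 29.7, 169.2]
contact_force: [-15.2, -14.5, 14.4]
grip_width: 0.0099
```

```bash
python3 look.py w19
```

```text
21.9333 [0.5505 0.3097 0.1873] [-179.52   29.67  169.23] [-15.2 -14.5  14.4] 0.009933234234733308 [ 25.2 -15.  -26.4  54.1 -17.3  32.3]
```

View pics/w19.png

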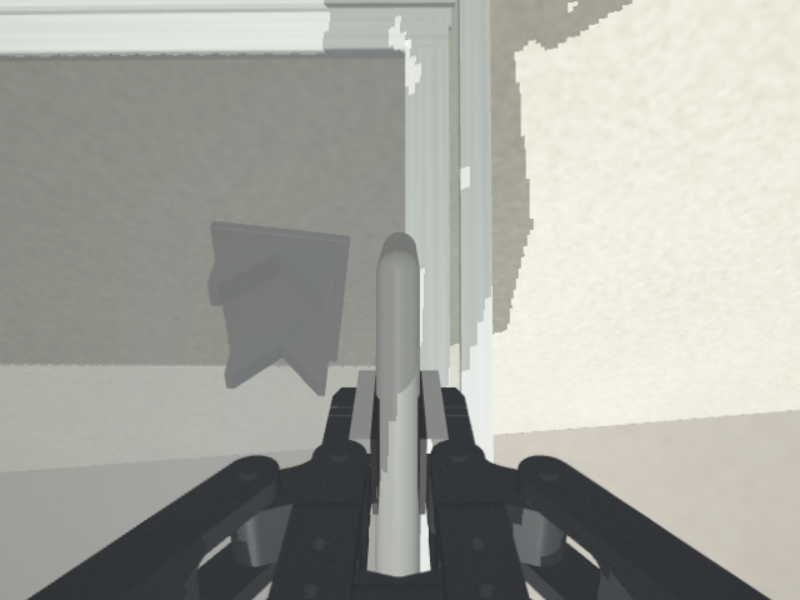

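{"fn": "drive_tool", "kwargs": {
  "rows": [
    {"gripper":1,"dp":[-0.001,-0.0015,0],"rot":[0,0,0]},
    {"gripper":1,"dp":[-0.0015,-0.0015,0],"rot":[0,0,0]},
    {"gripper":0.5,"dp":[-0.0015,-0.002,0],"rot":[0,0,0]},
    {"gripper":0.4,"dp":[-0.0015,-0.0022,0],"rot":[0,0,0]},
    {"gripper":0.4,"dp":[-0.0015,-0.0022,0],"rot":[0,0,0]},
    {"gripper":0.4,"dp":[-0.0015,-0.0022,0],"rot":[0,0,0]},
    {"gripper":0.4,"dp":[-0.011,-0.0002,0.017],"rot":[0,0,0]},
    {"gripper":0.4,"dp":[-0.026,0.0025,0.043],"rot":[0,0,0]},
    {"gripper":0.4,"dp":[-0.043,0.006,0.073],"rot":[0,0,0]},
    {"gripper":0,"dp":[-0.06,0.009,0.104],"rot":[0,0,0]},
    {"gripper":-1,"dp":[-0.075,0.012,0.13],"rot":[0,0,0]},
    {"gripper":-1,"dp":[-0.085,0.01,0.15],"rot":[0,0,0]},
    {"gripper":-1,"dp":[-0.085,0.01,0.15],"rot":[0,0,0]},
    {"gripper":-1,"dp":[-0.085,0.01,0.15],"rot":[0,0,0]}
  ]
}}

```text
time_s: 23.15
position: [0.4658, 0.3221, 0.3374]
ee_rot: [-179.9, 29.7, 169.2]
contact_force: [0.2, -0.4, -0.5]
grip_width: 0.0838
```

```bash
python3 look.py w20; python3 - <<'E'
from fit import *
st,c=pickle.load(open("w_w20.pkl","rb")); T=wristT(c,st)
u=.0425*np.array([np.sin(np.radians(38)),0,np.cos(np.radians(38))])
for t in (0,.005):
    P=np.array([[-.077,.232-t,.184]]); print(t,(proj(c,T,W(p,np.r_[P+u,P,P-u]))*1.25).round(0).tolist())
E
```

```text
23.15 [0.4658 0.3221 0.3374] [-179.93   29.69  169.23] [ 0.2 -0.4 -0.5] 0.08378358229127092 [ 31.  -23.7 -17.5  73.2 -19.3  37.8]
0 [[406.0, 332.0], [405.0, 259.0], [405.0, 186.0]]
0.005 [[397.0, 332.0], [397.0, 259.0], [397.0, 186.0]]
```

View pics/w20.png

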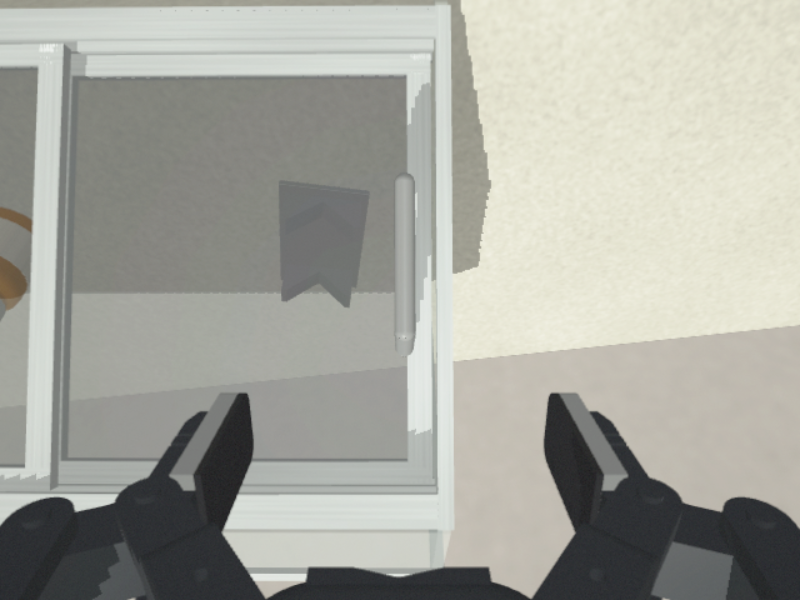

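```bash
python3 - <<'E'
from fit import *
st,c=pickle.load(open("w_w20.pkl","rb"))
crop(c["image"],300,30,380,130,"w20c",6)
s=capture("scene"); cv2.imwrite("pics/s20.png",s["image"][:,:,::-1])
t=capture("top"); crop(t["image"],210,140,470,310,"t20",3)
E
```

```text
(no output)
```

View pics/w20c.png

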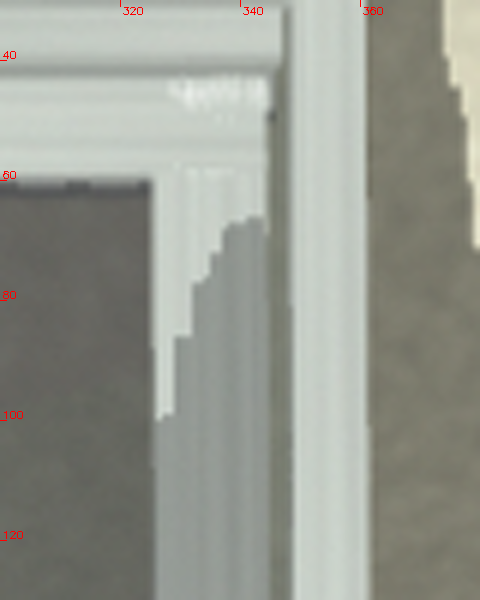

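View pics/s20.png

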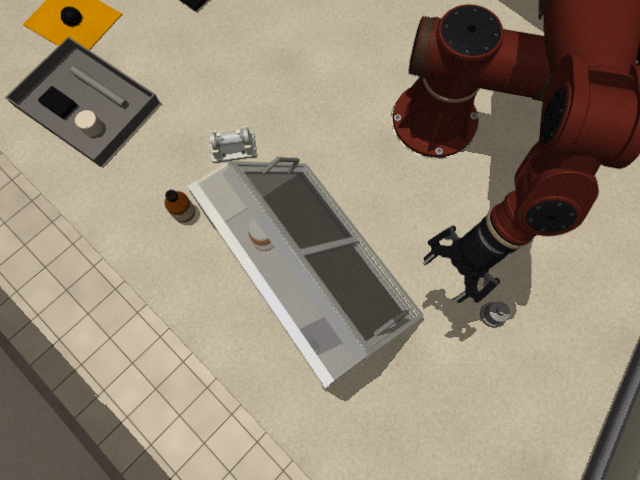

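View pics/t20.png

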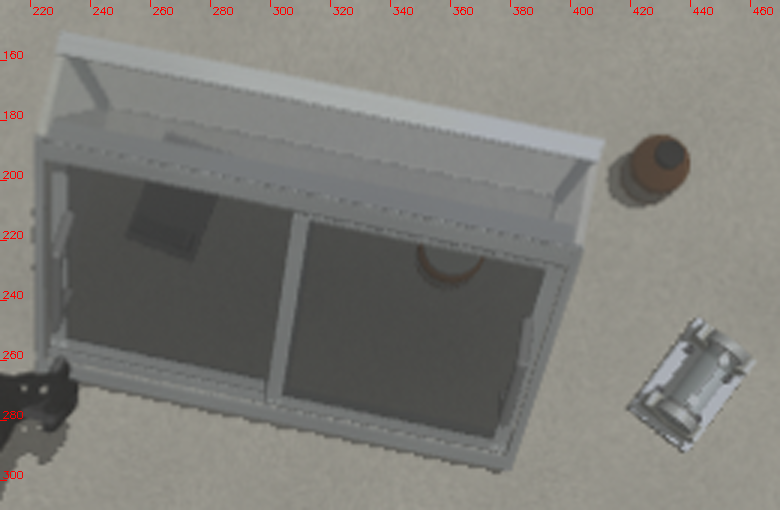

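```bash
python3 -c "
from rig import *
s=telemetry.sense();print(s['time_s'],s['qd'].round(2));print(finish_job())"
```

```text
23.3 [-0.18  0.17 -0.19  0.17 -0.03  0.12]
the job is handed in; nothing more can be done
None
```

The gas cell is in the cradle, the left-hand door is shut again, and the job was handed in at 23.3 s of the 72 s allowed. No verdict was reported.

- **Opening:** I slid the left-hand (rear-track) door to its open stop; pushing further moved it only 0.1 mm while the force rose.
- **Moving the cell:** I lifted the cell out on a 30° lean. The wrist reading showed no contact on the way, only the cell's weight (about 4 N). I lowered it until the saddles took that weight, then released it.
- **Cell at the end:** The last pictures show an end flange in each saddle and both caps upward. My estimates of its centring along the cradle disagreed by about 2 mm, so I placed it between them. From the pictures the flanges look fully on the 18 mm saddles.
- **Closing:** I slid the same door about 205 mm back to its shut stop, with about 14 N against it. The handle then appeared within about 0.5 mm of its shut position. A dark line of roughly 3 mm shows between the door edge and the side frame. I took most of it for the designed clearance of about 2 mm and did not check it further.
- **Everything else:** The right-hand door, jar, bottle and pellet die look unmoved. The arm finished clear of everything.
- **Near a limit:** On the way back to the handle, one joint came within about 0.1° of its range end, but it did not pass it in any reading.

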